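Turn polished castings over and reject those lacking their boss

ROBOT

A 6-joint arm with a two-finger parallel gripper is mounted at the origin on the work surface. World frame = base frame: x ahead of the robot, y to its left, z up, the work surface at z = 0. Lengths are in m, angles in rad, forces in N, time in s.
With the tool pointing down it reaches from about 0.35 to 0.85 m from the base axis. Payload 8.1 kg.
Tool frame: the origin (TCP) lies midway between the tips of the shut fingers; the grasp point (between the pads) lies 19 mm behind it; z points along the fingers, y is the line along which they close (so a half turn about z gives the same grasp; the last joint's range is limited). The gripper opens to 93 mm and grips with 3 to 60 N. Pads are 15 mm wide; open, the fingers measure 128 mm over their backs; the gripper's body (75 mm by 188 mm) begins 65 mm behind the grasp point.
Start: joints at [-1.38, 0.13, 1.488, -0, 1.523, -0.085], TCP at [0.163, -0.577, 0.219] pointing down, gripper open.
Joint ranges: [-2.96, 2.96], [-0.89, 2.26], [0.02, 2.5], [-1.34, 4.48], [0, 2.73], [-2.66, 2.66]. Speed limits (rad/s): [2.39, 2.39, 2.79, 3.14, 3.14, 3.14].

INTERFACE

Orientations are given as a rotation vector (axis times angle).
In Python, from plant import robot, cams gives the robot as it stands. The module is installed in compiled form; this text tells all that it offers.
- The arm moves only by the tool play_rows, never from a script. Its arguments are lists of equal length, an entry for each row: "slide": the shift along the tool's x, y, z scaled (see below), a list of three; "twist": the turn, a rotation vector about the tool's x, y, z scaled (see below), a list of three. A call has exactly 8 rows; each row shifts and turns the commanded pose from where the row before left it, along the tool's axes as they then stand; what a row does not reach is not made up. The controller multiplies each number of a shift by 25 cm and each number of a turn by 60 degrees. A row lasts 1/10 s, in which the tool goes at most 50 mm and 8.59 degrees, less where a joint would pass 70% of its speed; a pose out of reach is approached as far as the arm can. A call with a number of a shift or a turn outside -1 to 1 is refused whole. A call with a gripper value outside its range is refused whole. "fingers" is the closure, from -1 (fully open) to 1 (shut), set as the call begins (left out, the last holds). The fingers move at their own pace and stop on an object; "force" is the grip in N (left out, the last holds). Time passes only in rows, so rows that do not move let the fingers close, or fill a call up. It gives the time, the measured TCP pose, the force, the opening and the grip force at its end, in the units of the state.
- robot.read_state(): the state, without advancing time (a new reading comes with each control period).
- cams.read_camera(name): name is "side" or "top"; returns (picture, depth): 480x640x3 uint8, red, green, blue; 480x640 float32, m along the optical axis (not along the pixel's ray), 0 where there is no reading.
- cams.get_calibration(name): a dict with "fx", "fy", "cx", "cy" (pixels), "world_from_camera" (4x4, takes a point from camera to world coordinates). Camera axes: x right, y down, z forward; pixel columns grow to the right and rows downward; lengths in m; the calibration is good to about 2 mm. A picture is of the moment at which its call begins. get_calibration takes no time and is no camera call.
- robot.close_job(): hands the job in; it is judged then, once.
The state is a dict: "t": time; "q": joint angles; "dq": joint speeds; "joint_torque": joint torques, N m; "tool_pos": TCP position; "orientation": TCP orientation; "force": force on the tool from outside, world axes, zero at the start; "wrist_torque": the same for the moment, N m; "opening": finger opening in m; "gripper_force": force on a finger pad.
Only numpy, scipy, OpenCV 4.12 (cv2) and the standard library are available. Lean on these libraries where they do the work, as an engineer would, in place of code of your own. Each camera call takes 0.05 s, during which the arm holds its last target. There are 200 camera calls.

TASK

Turn over each of the two polished castings from the sloping rack and check the round boss in the middle of its hollow underside. Lay each casting whose boss stands at least half its proper height in the square tray, and each whose boss is missing or shorter than that in the round tray, every one flat on the tray's floor with its underside up; the inspection stand may be used to turn them. Do not disturb the brush, the can and the compound bar.

Things in the scene. Friction and masses are not known exactly. Their poses are not given: they have to be found in the camera images.
- casting_a: polished aluminium cover, 120 (own x) x 58 (y) x 34 mm (z), 0.26 to 0.46 kg. Origin: centre of its underside, in the rim plane; +z points through the part to the polished face. z 28-34 mm: raised face, 108 x 46; z 15-28: full outline; z 0-15: 6 mm rim round a hollow. Hollow 108 x 46, flat bottom at z 15, ribs 4 mm high at x -34 and +34, boss in the middle (see casting_b)
- casting_b: outwardly the same as casting_a, and each can be in either place of the rack. The round boss, 24 mm across, in the middle of the hollow should be 13 mm tall, its end at z 2 mm, just short of the rim plane. In a faulty casting it is missing (nothing but the hollow's bottom, z 15) or cast short. One, both or neither may be faulty: look at or feel the underside
- rack: fixed rack, base 150 x 170 x 10 mm, origin under its centre. White rails 44 wide at y -55 and +55 slope up to +x at 40 degrees from (x -55, z 35), 100 long, with a stop 22 high at the low end. A casting lies on each, underside down, -x end on the stop, +x end 20 past the rail's top; 7 stands out each side
- stand: fixed inspection stand, base 140 x 90 x 10 mm, origin under its centre. White back plate 44 wide, 95 long, leans 35 degrees from vertical towards -x; ledge 42 deep square to it at its foot; open at the sides and front (+x). A casting set on the ledge on a short end, polished face on the plate, stays there, underside facing +x and up
- stand_corner (a point): inner corner between the stand's back plate and ledge, mid-width, at (10, 0, 45) mm of the stand; the plate runs from it along (-sin 35, 0, cos 35 deg), the ledge along (cos 35, 0, sin 35 deg) of the stand's frame
- square_tray: fixed square steel tray for good castings, 200 x 200 mm, floor 8 mm above the table, lip 16 mm above the table and 6 mm thick. Origin at the centre of its underside.
- round_tray: fixed round steel tray for rejects, 230 mm across, floor 8 mm above the table, lip 16 mm above the table and 5 mm thick. Origin at the centre of its underside.
- brush: loose hand brush, lying: leave it alone; origin at the centre of its underside
- can: loose grey can, 66 mm across, 130 mm tall: leave it alone; origin at the centre of its underside
- compound_bar: loose bar of polishing compound, 150 x 50 x 45 mm: leave it alone; origin at the centre of its underside
Things that resemble listed ones, but are neither listed nor needed, are in the scene too. Leave any black or red look-alike of the casting_a alone.

How it is judged:
By the outcome, as a careful person would: the job done as asked, in the order asked, and still so for the second after the job is handed in, with the robot touching nothing.
It also fails if it takes over 72 s, if anything falls off the work surface, if the arm or the gripper's body presses on something with over 40 N, if the wrist force passes 120 N, or if a joint passes its speed limit or range.

## Working session

There is one attempt and no reset: what is moved stays moved. The work goes in short steps, Python scripts to look and compute and a tool call to move; the robot and the scene stay as the last step left them, time stands still between calls to the robot, and variables do not carry over. Pictures are saved under pics/ and viewed, at most 10 in all, crops included, and the job is handed in when it is done.

Besides the shell and the picture viewer there is one more tool, called in YAML: its name, and indented under it one key for each argument. play_rows: Moves the arm, as the interface text tells. Shifts and turns lie within -1 to 1; 1 stands for 25 cm of shift or 60 degrees of turn. Its arguments: {"type":"object","properties":{"slide":{"type":"array"},"twist":{"type":"array"},"fingers":{"type":"number"},"force":{"type":"number"}},"required":["slide","twist"]}

```bash
mkdir -p pics
python3 - <<'E'
from plant import robot,cams
import cv2,numpy as np
for n in("side","top"):
    p,d=cams.read_camera(n); cv2.imwrite(f"pics/{n}0.png",p[:,:,::-1]); np.save(n+"d0.npy",d)
    c=cams.get_calibration(n); print(n,c['fx'],c['cx'],c['cy'],np.round(c['world_from_camera'],4).tolist())
s=robot.read_state();print(s['t'],s['tool_pos'],s['orientation'],s['opening'])
E
```

```text
side 506.0399302020366 324.47025046275496 238.3277940375588 [[-0.8208, -0.4494, 0.3526, 0.1468], [-0.5712, 0.6406, -0.5132, 0.6708], [0.0047, -0.6226, -0.7825, 0.954], [0.0, 0.0, 0.0, 1.0]]
top 599.6831737340412 317.67976988125787 239.2498999192876 [[-0.0052, -0.9784, 0.2066, 0.2619], [-1.0, 0.0048, -0.0025, 0.0705], [0.0014, -0.2066, -0.9784, 1.5517], [0.0, 0.0, 0.0, 1.0]]
0.1 [ 0.16330375 -0.57684117  0.21771437] [-3.11021204e+00 -4.31598281e-01  1.47638171e-04] 0.09282622671270833
```

View pics/side0.png

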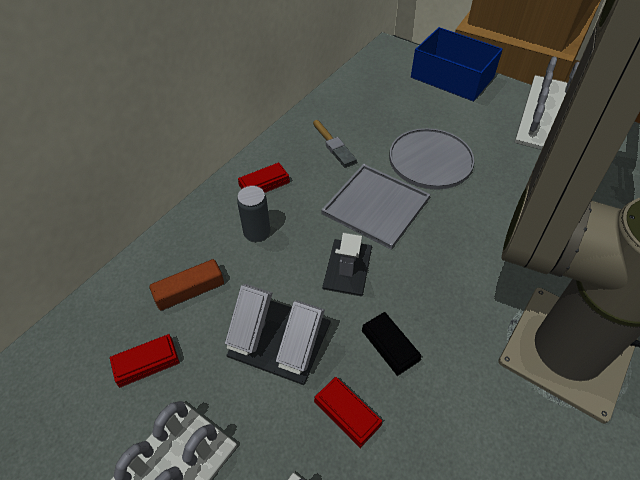

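View pics/top0.png

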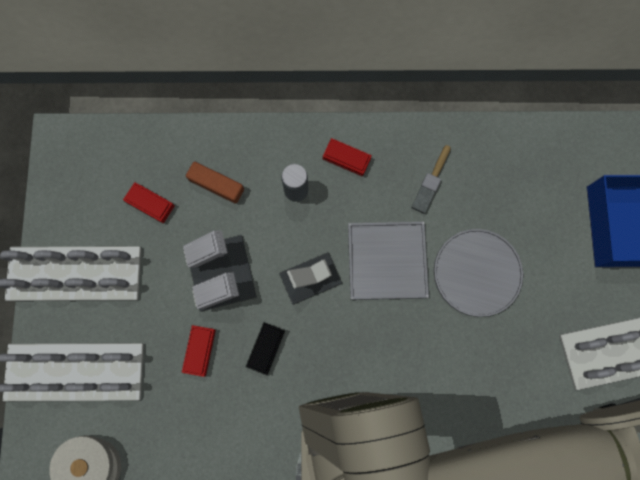

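```bash
cat > h.py <<'E'
import numpy as np,cv2
from plant import robot,cams
from scipy.spatial.transform import Rotation as R
def cloud(n,d):
    c=cams.get_calibration(n);v,u=np.mgrid[0:480,0:640]
    P=np.stack([(u-c['cx'])/c['fx']*d,(v-c['cy'])/c['fy']*d,d],-1)
    T=c['world_from_camera'];W=P@T[:3,:3].T+T[:3,3];W[d==0]=np.nan;return W
E
python3 - <<'E'
from h import *
W={n:cloud(n,np.load(n+'d0.npy')) for n in('side','top')}
pt=lambda n,u,v:np.round(W[n][v,u],3)
print('table',pt('top',300,350),pt('side',380,300))
def rect(n,box,zlo,zhi):
    u0,v0,u1,v1=box;w=W[n][v0:v1,u0:u1].reshape(-1,3);w=w[(w[:,2]>zlo)&(w[:,2]<zhi)]
    r=cv2.minAreaRect((w[:,:2]*1000).astype(np.float32));print(n,box,len(w),np.round(r[0],1),np.round(r[1],1),round(r[2],1));return w
rect('top',(340,215,433,305),.011,.03);rect('top',(430,225,527,322),.011,.03)
rect('top',(175,225,260,313),.005,.3);rect('top',(278,250,345,305),.005,.3);rect('top',(278,250,345,305),.005,.014);rect('top',(180,225,260,313),.005,.014)
def plane(n,box):
    u0,v0,u1,v1=box;w=W[n][v0:v1,u0:u1].reshape(-1,3);c=w.mean(0);U,s,V=np.linalg.svd(w-c);nn=V[2]*np.sign(V[2][2]);print('pl',n,np.round(c,4),np.round(nn,3),s[2]/len(w)**.5,'az',np.degrees(np.arctan2(nn[1],nn[0])),'tilt',np.degrees(np.arccos(nn[2])))
plane('side',(240,305,255,335));plane('side',(293,320,308,350));plane('top',(193,240,218,258));plane('top',(202,280,226,298))
for n,b in(('side',(215,280,345,390)),('side',(320,225,375,300)),('top',(170,220,350,320))):
    u0,v0,u1,v1=b;im=cv2.imread(f'pics/{n}0.png')[v0:v1,u0:u1]
    z=W[n][v0:v1,u0:u1,2];k={130:5,55:7,180:4}[u1-u0]
    cv2.imwrite(f'pics/c_{n}{u0}.png',cv2.resize(im,None,fx=k,fy=k,interpolation=cv2.INTER_CUBIC))
E
```

```text
table [0.302 0.113 0.006] [0.378 0.118 0.001]
top (340, 215, 433, 305) 1520 [ 539.2 -101.8] [217.4 224.8] 1.0
top (430, 225, 527, 322) 1333 [ 498.2 -348.9] [227.4 229.6] 15.4
top (175, 225, 260, 313) 4217 [513.1 330.4] [230.4 222.2] 0.1
top (278, 250, 345, 305) 1906 [488.9  84.9] [142.8 171.6] 0.1
top (278, 250, 345, 305) 1082 [488.8  84.9] [172.  142.3] 89.9
top (180, 225, 260, 313) 1790 [512.9 324.1] [231.7 208.7] 0.9Traceback (most recent call last):
  File "<stdin>", line 12, in <module>
  File "<stdin>", line 11, in plane
    u, s, vh = gufunc(a, signature=signature)
               ~~~~~~^^^^^^^^^^^^^^^^^^^^^^^^
    raise LinAlgError("SVD did not converge")
numpy.linalg.LinAlgError: SVD did not converge
```

Run:
```python
from h import *
W={n:cloud(n,np.load(n+'d0.npy')) for n in('side','top')}
for n,b,k in(('side',(220,228,380,388),4),('top',(170,220,350,320),4)):
    u0,v0,u1,v1=b;im=cv2.imread(f'pics/{n}0.png')[v0:v1,u0:u1]
    d=np.isnan(W[n][v0:v1,u0:u1,2]);print(d.mean())
    cv2.imwrite(f'pics/c_{n}.png',cv2.resize(im,None,fx=k-(n=='side')*.25,fy=k-(n=='side')*.25,interpolation=cv2.INTER_CUBIC))
for box in [(350,180,430,230),(280,250,320,290)]: pass
t=W['top'];print([np.round(np.nanstd(t[330:350,150:180,2]),4),np.nanmean(t[330:350,150:180,2]),np.nanmean(t[330:350,400:430,2]),np.nanmean(t[180:200,500:530,2])])
s=W['side'];print(np.nanmean(s[380:400,250:280,2]),np.nanmean(s[130:150,200:230,2]))
```

```text
0.0035546875
0.003777777777777778
[np.float64(0.0034), np.float64(-0.0003084353135328418), np.float64(-0.0005746437407893739), np.float64(-0.00011002449059608664)]
-0.00026980280054280216 -0.4150877141245319
```

View pics/c_side.png

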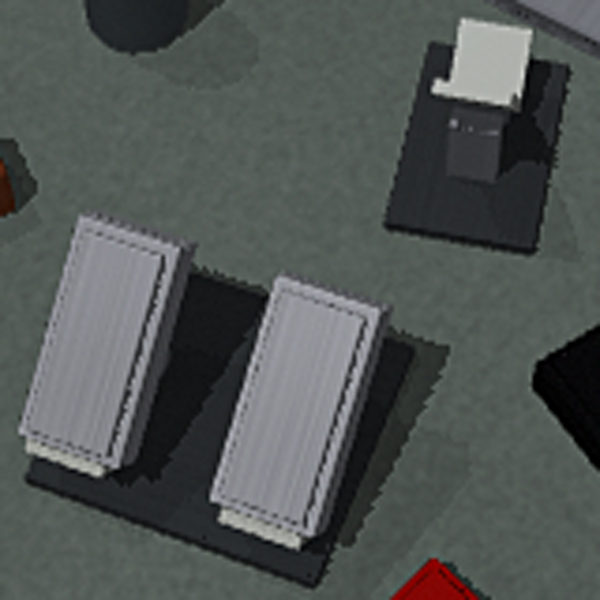

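View pics/c_top.png

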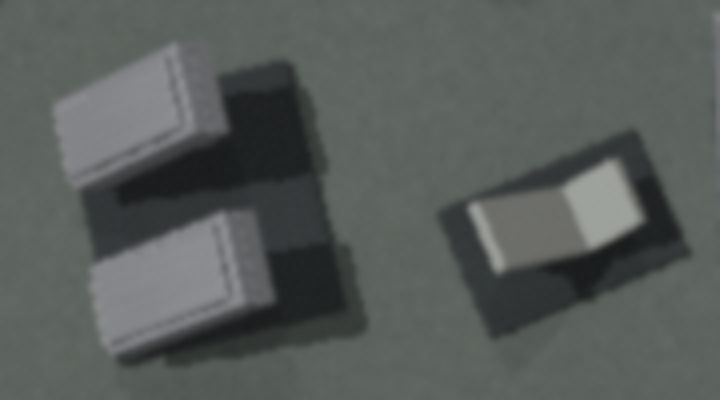

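```bash
cat >> h.py <<'E'
def proj(n,P):
    c=cams.get_calibration(n);T=np.linalg.inv(c['world_from_camera']);p=np.atleast_2d(P)@T[:3,:3].T+T[:3,3]
    return np.c_[p[:,0]/p[:,2]*c['fx']+c['cx'],p[:,1]/p[:,2]*c['fy']+c['cy']]
def ray(n,u,v,z):
    c=cams.get_calibration(n);T=c['world_from_camera'];d=T[:3,:3]@[(u-c['cx'])/c['fx'],(v-c['cy'])/c['fy'],1];return T[:3,3]+d*(z-T[2,3])/d[2]
Rz=lambda a:R.from_euler('z',a).as_matrix()
E
cat > fit.py <<'E'
from h import *
from scipy.optimize import least_squares
c40,s40=np.cos(np.radians(40)),np.sin(np.radians(40));c35,s35=np.cos(np.radians(35)),np.sin(np.radians(35))
M40=np.array([[c40,0,-s40],[0,1,0],[s40,0,c40]])
def cast(x,y,z,side): return M40@np.array([x,y,z])+[-.055+.06*c40,.055*side,.035+.06*s40]
T=lambda u,v:('top',170+u/4,220+v/4);S=lambda u,v:('side',220+u/3.75,228+v/3.75)
rack=[(T(295,62),(.075,.085,.01)),(T(350,308),(.075,-.085,.01)),(S(27,480),(-.075,.085,.01)),(S(318,583),(-.075,-.085,.01)),(S(412,348),(.075,-.085,.01))]
# which side is upper in top image: rack x ~ -y world => rack y ~ +x world => upper image = +y side
for (q,sx,sy,side) in [(T(177,46),1,1,1),(T(187,124),1,-1,1),(T(226,213),1,1,-1),(T(232,297),1,-1,-1),
   (S(85,228),1,1,1),(S(163,252),1,-1,1),(S(108,456),-1,-1,1),(S(26,433),-1,1,1),(S(282,290),1,1,-1),(S(365,318),1,-1,-1),(S(308,524),-1,-1,-1),(S(218,496),-1,1,-1)]:
    rack.append((q,cast(sx*.054,sy*.023,.034,side)))
stand=[(T(440,212),(-.07,.045,.01)),(T(632,130),(.07,.045,.01)),(T(692,252),(.07,-.045,.01)),(T(492,338),(-.07,-.045,.01)),
 (S(430,42),(.07,.045,.01)),(S(570,66),(.07,-.045,.01)),(S(537,248),(-.07,-.045,.01)),(S(385,226),(-.07,.045,.01))]
corner=np.array([.01,0,.045]);top=corner+.095*np.array([-s35,0,c35]);led=corner+.042*np.array([c35,0,s35])
stand+=[(T(500,272),top-[0,.022,0]),(T(473,203),top+[0,.022,0]),(T(615,158),led+[0,.022,0]),(T(643,222),led-[0,.022,0])]
def fit(K,x0):
    def f(p):
        e=[]
        for (n,u,v),m in K: e+=list(proj(n,Rz(p[2])@np.array(m)+[p[0],p[1],0])[0]-[u,v])
        return np.array(e)
    r=least_squares(f,x0,loss='soft_l1',f_scale=1.);print(np.round(r.x,4),np.degrees(r.x[2]));print(np.round(f(r.x).reshape(-1,2),1).tolist());return r.x
if __name__=='__main__':
    fit(rack,[.5,.33,-1.5]);fit(stand,[.49,.085,-1.3])
    print([np.round(ray('top',u,v,.016)[:2],3).tolist() for u,v in((348,222),(427,222),(429,299),(350,299),(478,273),(434,273),(522,273),(478,230),(478,317))])
E
python3 fit.py
```

```text
[ 0.4989  0.3152 -1.3176] -75.49252685876152
[[-1.1, -0.6], [0.4, 0.3], [-0.1, -1.9], [0.8, -1.1], [1.9, -2.1], [-3.1, 1.8], [-1.4, 0.4], [-5.2, 3.7], [-2.4, 1.3], [-1.3, -0.9], [-0.2, -0.1], [-0.4, -0.5], [-0.1, -2.0], [-0.7, -0.1], [0.1, -0.0], [-0.2, 0.3], [1.1, -0.3]]
[ 0.4834  0.0855 -1.1617] -66.55794397884428
[[-1.1, 0.6], [0.2, -0.2], [-0.7, 0.6], [-0.4, 0.9], [-0.4, -0.6], [-0.3, -1.0], [-0.5, -0.1], [-0.2, -1.2], [1.8, -0.4], [1.3, 0.2], [-0.7, 0.7], [-0.6, 0.6]]
[[0.632, -0.014], [0.631, -0.222], [0.428, -0.218], [0.429, -0.015], [0.495, -0.348], [0.495, -0.234], [0.494, -0.462], [0.609, -0.355], [0.382, -0.341]]
```

```bash
cat >> h.py <<'E'
rad=np.radians
def Tm(Rm,p): T=np.eye(4);T[:3,:3]=Rm;T[:3,3]=p;return T
RACK=Tm(Rz(-1.3176),[.4989,.3152,0]);STAND=Tm(Rz(-1.1617),[.4834,.0855,0])
def Ry(a): return R.from_euler('y',a,degrees=True).as_matrix()
def castR(side): # casting pose on rack
    c,s=np.cos(rad(40)),np.sin(rad(40));return RACK@Tm(Ry(-40),[-.055+.06*c,.055*side,.035+.06*s])
def castS():
    c,s=np.cos(rad(35)),np.sin(rad(35))
    X=np.array([-s,0,c]);Z=np.array([-c,0,-s]);return STAND@Tm(np.c_[X,[0,1,0],Z],np.array([.01,0,.045])+.06*X-.034*Z)
def grip(xc,zc,dx,dz,ysign=1): # casting->TCP; grasp point at xc,zc; tool dir (dx,dz)
    z=np.array([dx,0,dz])/np.hypot(dx,dz);y=np.array([0,ysign,0]);return Tm(np.c_[np.cross(y,z),y,z],np.array([xc,0,zc])+.019*z)
def off(T,world=(0,0,0),tool=(0,0,0)):
    T=T.copy();T[:3,3]+=np.array(world)+T[:3,:3]@np.array(tool);return T
def now(): s=robot.read_state();return Tm(R.from_rotvec(s['orientation']).as_matrix(),s['tool_pos']),s
def plan(way,T0=None):
    T=now()[0] if T0 is None else T0;rows=[]
    for G,n in way:
        dp=(G[:3,3]-T[:3,3])/n;w=R.from_matrix(T[:3,:3].T@G[:3,:3]).as_rotvec()/n
        for i in range(n):
            Rm=T[:3,:3]@R.from_rotvec(w*i).as_matrix()
            rows.append((np.round(Rm.T@dp/.25,3).tolist(),np.round(w/rad(60),3).tolist()))
        print('per row mm',round(np.linalg.norm(dp)*1e3,1),'deg',round(np.degrees(np.linalg.norm(w)),2));T=G
    while len(rows)%8: rows.append(([0,0,0],[0,0,0]))
    for i in range(0,len(rows),8):
        print('slide',str([r[0] for r in rows[i:i+8]]).replace(' ',''));print('twist',str([r[1] for r in rows[i:i+8]]).replace(' ',''))
G1=lambda a=10,xc=.015,zc=.014:grip(xc,zc,-np.cos(rad(a)),-np.sin(rad(a)))
E
python3 - <<'E'
from h import *
g=castR(-1)@G1();pre=off(g,tool=(0,0,-.11))
print(np.round(g,3).tolist());print(np.round(castS()@G1(),3).tolist())
way=off(Tm(now()[0][:3,:3],[.42,-.12,.33]));R0=now()[0][:3,:3]
Rd=Rz(0)@np.c_[[0,1,0],[1,0,0],[0,0,-1]]
plan([(Tm(Rz(rad(45))@R0,[.42,-.14,.33]),14),(pre,18)])
E
```

```text
[[-0.192, 0.968, -0.161, 0.441], [0.742, 0.25, 0.622, 0.32], [0.643, 0.0, -0.766, 0.079], [0.0, 0.0, 0.0, 1.0]]
[[-0.281, 0.917, 0.281, 0.482], [0.649, 0.398, -0.649, 0.088], [-0.707, 0.0, -0.707, 0.104], [0.0, 0.0, 0.0, 1.0]]
per row mm 37.1 deg 3.21
per row mm 23.7 deg 3.25
slide [[0.105,-0.1,-0.032],[0.11,-0.094,-0.032],[0.115,-0.088,-0.032],[0.12,-0.081,-0.032],[0.124,-0.074,-0.032],[0.128,-0.067,-0.032],[0.132,-0.06,-0.032],[0.135,-0.053,-0.032]]
twist [[0.0,-0.0,-0.054],[0.0,-0.0,-0.054],[0.0,-0.0,-0.054],[0.0,-0.0,-0.054],[0.0,-0.0,-0.054],[0.0,-0.0,-0.054],[0.0,-0.0,-0.054],[0.0,-0.0,-0.054]]
slide [[0.138,-0.045,-0.032],[0.14,-0.037,-0.032],[0.142,-0.029,-0.032],[0.143,-0.021,-0.032],[0.144,-0.013,-0.032],[0.145,-0.005,-0.032],[0.08,-0.035,0.037],[0.08,-0.031,0.04]]
twist [[0.0,-0.0,-0.054],[0.0,-0.0,-0.054],[0.0,-0.0,-0.054],[0.0,-0.0,-0.054],[0.0,-0.0,-0.054],[0.0,-0.0,-0.054],[0.014,0.035,-0.039],[0.014,0.035,-0.039]]
slide [[0.08,-0.027,0.044],[0.079,-0.023,0.047],[0.078,-0.019,0.05],[0.077,-0.015,0.053],[0.075,-0.012,0.056],[0.074,-0.008,0.059],[0.072,-0.004,0.062],[0.069,-0.0,0.065]]
twist [[0.014,0.035,-0.039],[0.014,0.035,-0.039],[0.014,0.035,-0.039],[0.014,0.035,-0.039],[0.014,0.035,-0.039],[0.014,0.035,-0.039],[0.014,0.035,-0.039],[0.014,0.035,-0.039]]
slide [[0.067,0.004,0.067],[0.064,0.007,0.07],[0.061,0.011,0.072],[0.058,0.014,0.074],[0.055,0.018,0.076],[0.051,0.021,0.077],[0.047,0.024,0.079],[0.043,0.027,0.08]]
twist [[0.014,0.035,-0.039],[0.014,0.035,-0.039],[0.014,0.035,-0.039],[0.014,0.035,-0.039],[0.014,0.035,-0.039],[0.014,0.035,-0.039],[0.014,0.035,-0.039],[0.014,0.035,-0.039]]
```

play_rows:
  slide:
    - [0.105,-0.1,-0.032]
    - [0.11,-0.094,-0.032]
    - [0.115,-0.088,-0.032]
    - [0.12,-0.081,-0.032]
    - [0.124,-0.074,-0.032]
    - [0.128,-0.067,-0.032]
    - [0.132,-0.06,-0.032]
    - [0.135,-0.053,-0.032]
  twist:
    - [0,0,-0.054]
    - [0,0,-0.054]
    - [0,0,-0.054]
    - [0,0,-0.054]
    - [0,0,-0.054]
    - [0,0,-0.054]
    - [0,0,-0.054]
    - [0,0,-0.054]
  fingers: -1
  force: 50

```text
t: 0.9
tool_pos: [0.3101, -0.326, 0.2826]
orientation: [-2.934, -1.122, 0.0]
force: [0.8, 0.4, 0.7]
opening: 0.0929
gripper_force: 0.0
```

play_rows:
  slide:
    - [0.138,-0.045,-0.032]
    - [0.14,-0.037,-0.032]
    - [0.142,-0.029,-0.032]
    - [0.143,-0.021,-0.032]
    - [0.144,-0.013,-0.032]
    - [0.145,-0.005,-0.032]
    - [0.08,-0.035,0.037]
    - [0.08,-0.031,0.04]
  twist:
    - [0,0,-0.054]
    - [0,0,-0.054]
    - [0,0,-0.054]
    - [0,0,-0.054]
    - [0,0,-0.054]
    - [0,0,-0.054]
    - [0.014,0.035,-0.039]
    - [0.014,0.035,-0.039]

```text
t: 1.7
tool_pos: [0.4236, -0.0946, 0.3123]
orientation: [-2.58, -1.678, -0.076]
force: [-0.5, -0.1, -0.1]
opening: 0.0931
gripper_force: 0.0
```

play_rows:
  slide:
    - [0.08,-0.027,0.044]
    - [0.079,-0.023,0.047]
    - [0.078,-0.019,0.05]
    - [0.077,-0.015,0.053]
    - [0.075,-0.012,0.056]
    - [0.074,-0.008,0.059]
    - [0.072,-0.004,0.062]
    - [0.069,0,0.065]
  twist:
    - [0.014,0.035,-0.039]
    - [0.014,0.035,-0.039]
    - [0.014,0.035,-0.039]
    - [0.014,0.035,-0.039]
    - [0.014,0.035,-0.039]
    - [0.014,0.035,-0.039]
    - [0.014,0.035,-0.039]
    - [0.014,0.035,-0.039]

```text
t: 2.5
tool_pos: [0.439, 0.0785, 0.2377]
orientation: [-2.072, -1.897, -0.342]
force: [0.4, 0.7, 1.2]
opening: 0.0928
gripper_force: 0.0
```

Run:
```python
from h import *
T,s=now();print(s['t'],np.round(T,3).tolist(),np.round(s['q'],2))
g=castR(-1)@G1();pre=off(g,tool=(0,0,-.11))
plan([(pre,8),(g,8)])
```

```text
2.5 [[0.094, 0.995, -0.033, 0.439], [0.921, -0.075, 0.382, 0.079], [0.378, -0.066, -0.924, 0.238], [0.0, 0.0, 0.0, 1.0]] [-0.26 -0.26  1.88  0.37  1.66 -0.16]
per row mm 23.6 deg 3.21
per row mm 13.7 deg 0.0
slide [[0.066,0.006,0.067],[0.064,0.009,0.069],[0.061,0.013,0.071],[0.057,0.016,0.073],[0.054,0.019,0.075],[0.05,0.023,0.077],[0.046,0.026,0.078],[0.042,0.028,0.079]]
twist [[0.014,0.035,-0.038],[0.014,0.035,-0.038],[0.014,0.035,-0.038],[0.014,0.035,-0.038],[0.014,0.035,-0.038],[0.014,0.035,-0.038],[0.014,0.035,-0.038],[0.014,0.035,-0.038]]
slide [[0.0,0.0,0.055],[0.0,0.0,0.055],[0.0,0.0,0.055],[0.0,0.0,0.055],[0.0,0.0,0.055],[0.0,0.0,0.055],[0.0,0.0,0.055],[0.0,0.0,0.055]]
twist [[0.0,0.0,0.0],[0.0,0.0,0.0],[0.0,0.0,0.0],[0.0,0.0,0.0],[0.0,0.0,0.0],[0.0,0.0,0.0],[0.0,0.0,0.0],[0.0,0.0,0.0]]
```

play_rows:
  slide:
    - [0.066,0.006,0.067]
    - [0.064,0.009,0.069]
    - [0.061,0.013,0.071]
    - [0.057,0.016,0.073]
    - [0.054,0.019,0.075]
    - [0.05,0.023,0.077]
    - [0.046,0.026,0.078]
    - [0.042,0.028,0.079]
  twist:
    - [0.014,0.035,-0.038]
    - [0.014,0.035,-0.038]
    - [0.014,0.035,-0.038]
    - [0.014,0.035,-0.038]
    - [0.014,0.035,-0.038]
    - [0.014,0.035,-0.038]
    - [0.014,0.035,-0.038]
    - [0.014,0.035,-0.038]

```text
t: 3.3
tool_pos: [0.4587, 0.2505, 0.1631]
orientation: [-1.548, -2.005, -0.558]
force: [0.1, -0.5, 0.7]
opening: 0.0929
gripper_force: 0.0
```

Run:
```python
from h import *
p,d=cams.read_camera('side');cv2.imwrite('pics/s1.png',cv2.resize(p[180:400,180:420,::-1],None,fx=2.5,fy=2.5))
T,s=now();print(s['t'],np.round(s['q'],2))
g=castR(-1)@G1();plan([(g,8)])
```

```text
3.35 [-0.06  0.04  1.86  0.66  1.52 -0.45]
per row mm 13.4 deg 0.06
slide [[0.0,0.001,0.053],[0.0,0.001,0.053],[0.0,0.001,0.053],[0.0,0.001,0.053],[0.0,0.001,0.053],[0.0,0.001,0.053],[0.0,0.001,0.053],[0.0,0.0,0.053]]
twist [[-0.001,-0.0,0.0],[-0.001,-0.0,0.0],[-0.001,-0.0,0.0],[-0.001,-0.0,0.0],[-0.001,-0.0,0.0],[-0.001,-0.0,0.0],[-0.001,-0.0,0.0],[-0.001,-0.0,0.0]]
```

View pics/s1.png

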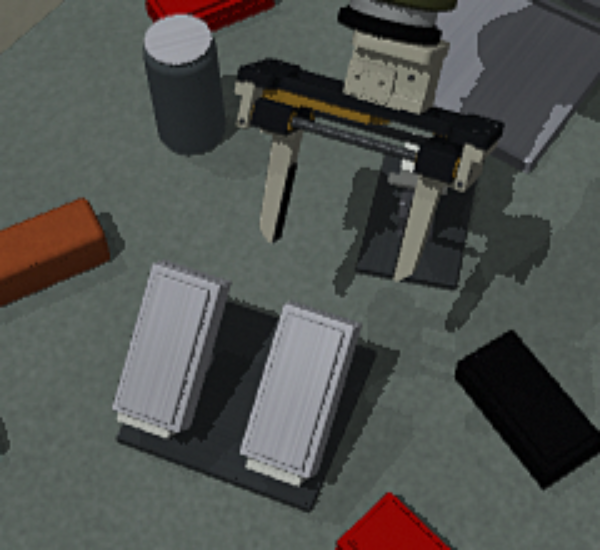

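The fingers, at (270,240) and (405,280), straddle the axis of the right-hand casting, whose high end is at (285–355, 310). I'll go in.

play_rows:
  slide:
    - [0,0.001,0.053]
    - [0,0.001,0.053]
    - [0,0.001,0.053]
    - [0,0.001,0.053]
    - [0,0.001,0.053]
    - [0,0.001,0.053]
    - [0,0.001,0.053]
    - [0,0,0.053]
  twist:
    - [-0.001,0,0]
    - [-0.001,0,0]
    - [-0.001,0,0]
    - [-0.001,0,0]
    - [-0.001,0,0]
    - [-0.001,0,0]
    - [-0.001,0,0]
    - [-0.001,0,0]

```text
t: 4.15
tool_pos: [0.4434, 0.3165, 0.0815]
orientation: [-1.555, -2.005, -0.567]
force: [-0.8, 0.8, 0.3]
opening: 0.0934
gripper_force: 0.0
```

play_rows:
  slide:
    - [0,0,0]
    - [0,0,0]
    - [0,0,0]
    - [0,0,0]
    - [0,0,0]
    - [0,0,0]
    - [0,0,0]
    - [0,0,0]
  twist:
    - [0,0,0]
    - [0,0,0]
    - [0,0,0]
    - [0,0,0]
    - [0,0,0]
    - [0,0,0]
    - [0,0,0]
    - [0,0,0]
  fingers: 1
  force: 50

```text
t: 4.95
tool_pos: [0.4442, 0.3156, 0.0828]
orientation: [-1.555, -2.006, -0.568]
force: [1.7, -2.6, 3.4]
opening: 0.0577
gripper_force: 50.0
```

Run:
```python
from h import *
T,s=now();print(s['t'],s['opening'],s['gripper_force'],s['force'])
g=castR(-1)@G1();E=np.linalg.inv(g)@T;print('err mm',np.round(E[:3,3]*1e3,1),np.degrees(R.from_matrix(E[:3,:3]).as_rotvec()).round(2))
# lift: along rack normal slightly, then up
n=castR(-1)[:3,2]
l1=off(T,world=n*.04);l2=off(T,world=n*.04+np.array([0,0,.13]))
t=castS()@G1();X=castS()[:3,0]
pre=off(t,world=X*.08)
plan([(l1,4),(l2,5),(pre,15)])
```

```text
4.95 0.05769989281388782 49.968431666493416 [ 1.68723213 -2.56022657  3.40636599]
err mm [-1.4  2.2 -5.6] [-0.34 -0.24 -0.04]
per row mm 10.0 deg 0.0
per row mm 26.0 deg 0.0
per row mm 14.9 deg 5.68
slide [[0.039,0.0,-0.007],[0.039,0.0,-0.007],[0.039,0.0,-0.007],[0.039,0.0,-0.007],[0.067,0.001,-0.08],[0.067,0.001,-0.08],[0.067,0.001,-0.08],[0.067,0.001,-0.08]]
twist [[0.0,0.0,0.0],[0.0,0.0,0.0],[0.0,0.0,0.0],[0.0,0.0,0.0],[0.0,0.0,0.0],[0.0,0.0,0.0],[0.0,0.0,0.0],[0.0,0.0,0.0]]
slide [[0.067,0.001,-0.08],[-0.056,-0.007,-0.021],[-0.057,-0.008,-0.015],[-0.058,-0.009,-0.01],[-0.059,-0.009,-0.004],[-0.059,-0.01,0.002],[-0.058,-0.011,0.008],[-0.057,-0.011,0.013]]
twist [[0.0,0.0,0.0],[-0.0,-0.094,-0.011],[-0.0,-0.094,-0.011],[-0.0,-0.094,-0.011],[-0.0,-0.094,-0.011],[-0.0,-0.094,-0.011],[-0.0,-0.094,-0.011],[-0.0,-0.094,-0.011]]
slide [[-0.055,-0.012,0.019],[-0.053,-0.013,0.024],[-0.05,-0.013,0.029],[-0.047,-0.014,0.034],[-0.043,-0.014,0.039],[-0.039,-0.015,0.043],[-0.035,-0.015,0.046],[-0.03,-0.016,0.049]]
twist [[-0.0,-0.094,-0.011],[-0.0,-0.094,-0.011],[-0.0,-0.094,-0.011],[-0.0,-0.094,-0.011],[-0.0,-0.094,-0.011],[-0.0,-0.094,-0.011],[-0.0,-0.094,-0.011],[-0.0,-0.094,-0.011]]
```

Run:
```python
from h import *
T,s=now();H=np.linalg.inv(castR(-1))@T;H[1,3]=0;H[:3,:3]=G1()[:3,:3]@Ry(0);np.save('H1.npy',H);print(np.round(H[:3,3]*1e3,1))
n=castR(-1)[:3,2];X=castS()[:3,0];N=-castS()[:3,2]
l1=off(T,world=n*.04);l2=off(l1,world=[0,0,.13]);t=castS()@H
plan([(l1,4),(l2,4),(off(t,world=X*.14+N*.03),12),(off(t,world=X*.07+N*.006),4)])
```

```text
[ 2.   0.  10.3]
per row mm 10.0 deg 0.0
per row mm 32.5 deg 0.0
per row mm 16.6 deg 7.09
per row mm 18.5 deg 0.0
slide [[0.039,0.0,-0.007],[0.039,0.0,-0.007],[0.039,0.0,-0.007],[0.039,0.0,-0.007],[0.083,0.001,-0.1],[0.083,0.001,-0.1],[0.083,0.001,-0.1],[0.083,0.001,-0.1]]
twist [[0.0,0.0,0.0],[0.0,0.0,0.0],[0.0,0.0,0.0],[0.0,0.0,0.0],[0.0,0.0,0.0],[0.0,0.0,0.0],[0.0,0.0,0.0],[0.0,0.0,0.0]]
slide [[-0.051,-0.01,-0.042],[-0.056,-0.01,-0.035],[-0.059,-0.011,-0.028],[-0.062,-0.012,-0.02],[-0.064,-0.013,-0.013],[-0.065,-0.014,-0.005],[-0.065,-0.015,0.003],[-0.064,-0.016,0.011]]
twist [[-0.0,-0.117,-0.014],[-0.0,-0.117,-0.014],[-0.0,-0.117,-0.014],[-0.0,-0.117,-0.014],[-0.0,-0.117,-0.014],[-0.0,-0.117,-0.014],[-0.0,-0.117,-0.014],[-0.0,-0.117,-0.014]]
slide [[-0.062,-0.017,0.019],[-0.058,-0.018,0.026],[-0.055,-0.018,0.033],[-0.05,-0.019,0.04],[0.036,-0.0,0.065],[0.036,-0.0,0.065],[0.036,-0.0,0.065],[0.036,-0.0,0.065]]
twist [[-0.0,-0.117,-0.014],[-0.0,-0.117,-0.014],[-0.0,-0.117,-0.014],[-0.0,-0.117,-0.014],[0.0,0.0,0.0],[0.0,0.0,0.0],[0.0,0.0,0.0],[0.0,0.0,0.0]]
```

play_rows:
  slide:
    - [0.039,0,-0.007]
    - [0.039,0,-0.007]
    - [0.039,0,-0.007]
    - [0.039,0,-0.007]
    - [0.083,0.001,-0.1]
    - [0.083,0.001,-0.1]
    - [0.083,0.001,-0.1]
    - [0.083,0.001,-0.1]
  twist:
    - [0,0,0]
    - [0,0,0]
    - [0,0,0]
    - [0,0,0]
    - [0,0,0]
    - [0,0,0]
    - [0,0,0]
    - [0,0,0]

```text
t: 5.75
tool_pos: [0.4367, 0.3407, 0.2434]
orientation: [-1.554, -2.005, -0.565]
force: [1.6, 0.8, -3.2]
opening: 0.0574
gripper_force: 50.0
```

play_rows:
  slide:
    - [-0.051,-0.01,-0.042]
    - [-0.056,-0.01,-0.035]
    - [-0.059,-0.011,-0.028]
    - [-0.062,-0.012,-0.02]
    - [-0.064,-0.013,-0.013]
    - [-0.065,-0.014,-0.005]
    - [-0.065,-0.015,0.003]
    - [-0.064,-0.016,0.011]
  twist:
    - [0,-0.117,-0.014]
    - [0,-0.117,-0.014]
    - [0,-0.117,-0.014]
    - [0,-0.117,-0.014]
    - [0,-0.117,-0.014]
    - [0,-0.117,-0.014]
    - [0,-0.117,-0.014]
    - [0,-0.117,-0.014]

```text
t: 6.55
tool_pos: [0.4515, 0.2081, 0.2417]
orientation: [1.641, 2.365, -0.209]
force: [-0.3, -0.6, -5.5]
opening: 0.0576
gripper_force: 50.0
```

Run:
```python
from h import *
T,s=now();H=np.load('H1.npy');print(s['t'],s['opening'],s['force'],np.round(s['q'],2))
X=castS()[:3,0];N=-castS()[:3,2];t=castS()@H
plan([(off(t,world=X*.14+N*.03),4),(off(t,world=X*.07+N*.006),4)])
```

```text
6.55 0.05762300988517047 [-0.27790205 -0.61663643 -5.54273936] [ 0.55 -0.13  1.73 -0.29  1.56  0.2 ]
per row mm 16.6 deg 7.09
per row mm 18.5 deg 0.0
slide [[-0.061,-0.016,0.018],[-0.058,-0.017,0.026],[-0.055,-0.018,0.033],[-0.05,-0.019,0.039],[0.036,-0.0,0.065],[0.036,-0.0,0.065],[0.036,-0.0,0.065],[0.036,-0.0,0.065]]
twist [[-0.0,-0.117,-0.013],[-0.0,-0.117,-0.013],[-0.0,-0.117,-0.013],[-0.0,-0.117,-0.013],[0.0,0.0,0.0],[0.0,0.0,0.0],[0.0,0.0,0.0],[0.0,0.0,0.0]]
```

play_rows:
  slide:
    - [-0.061,-0.016,0.018]
    - [-0.058,-0.017,0.026]
    - [-0.055,-0.018,0.033]
    - [-0.05,-0.019,0.039]
    - [0.036,0,0.065]
    - [0.036,0,0.065]
    - [0.036,0,0.065]
    - [0.036,0,0.065]
  twist:
    - [0,-0.117,-0.013]
    - [0,-0.117,-0.013]
    - [0,-0.117,-0.013]
    - [0,-0.117,-0.013]
    - [0,0,0]
    - [0,0,0]
    - [0,0,0]
    - [0,0,0]

```text
t: 7.35
tool_pos: [0.4661, 0.1242, 0.1675]
orientation: [1.338, 2.036, -0.551]
force: [0.2, 0.8, -4.2]
opening: 0.0575
gripper_force: 50.0
```

Run:
```python
from h import *
T,s=now();H=np.load('H1.npy');print(s['t'],s['opening'],s['force'],np.round(s['q'],2))
for n,(u0,v0,u1,v1) in dict(side=(280,160,420,310),top=(250,210,370,310)).items():
    p,d=cams.read_camera(n);im=cv2.resize(p[v0:v1,u0:u1,::-1],(400,400) );cv2.imwrite(f'pics/x{n}.png',im)
cv2.imwrite('pics/s2.png',np.hstack([cv2.imread('pics/xside.png'),cv2.imread('pics/xtop.png')]))
X=castS()[:3,0];N=-castS()[:3,2];t=castS()@H
C=T@np.linalg.inv(H);print('cast in stand frame err mm',np.round((np.linalg.inv(castS())@C)[:3,3]*1e3,1))
plan([(off(t,world=X*.002+N*.002),8)])
```

```text
7.35 0.05747240410635976 [ 0.22867229  0.84046027 -4.22721273] [ 0.69  0.04  1.88 -0.74  1.51  0.45]
cast in stand frame err mm [68.3 -0.5 -3.6]
per row mm 8.1 deg 0.06
slide [[0.006,0.001,0.032],[0.006,0.001,0.032],[0.006,0.001,0.032],[0.006,0.001,0.032],[0.006,0.001,0.032],[0.006,0.001,0.032],[0.006,0.001,0.032],[0.006,0.001,0.032]]
twist [[-0.001,-0.001,0.0],[-0.001,-0.001,0.0],[-0.001,-0.001,0.0],[-0.001,-0.001,0.0],[-0.001,-0.001,0.0],[-0.001,-0.001,0.0],[-0.001,-0.001,0.0],[-0.001,-0.001,0.0]]
```

View pics/s2.png

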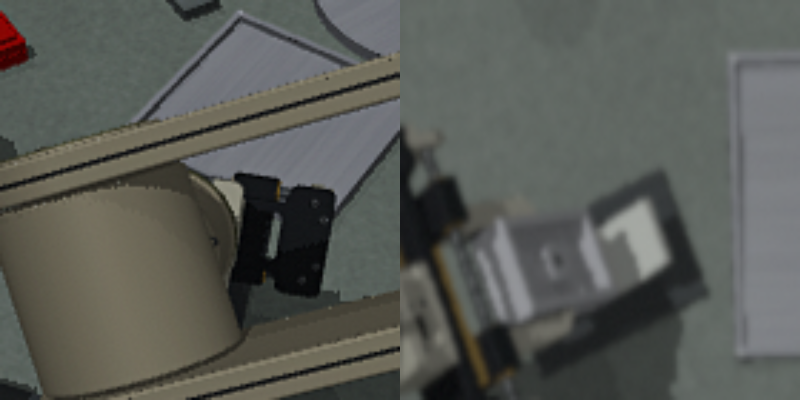

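The top view (right half) shows the casting hollow-side out above the stand, with ribs near (510,270) and (595,250) and something at the boss position, (555,262). I'll lower it and release.

play_rows:
  slide:
    - [0.006,0.001,0.032]
    - [0.006,0.001,0.032]
    - [0.006,0.001,0.032]
    - [0.006,0.001,0.032]
    - [0.006,0.001,0.032]
    - [0.006,0.001,0.032]
    - [0.006,0.001,0.032]
    - [0.006,0.001,0.032]
  twist:
    - [-0.001,-0.001,0]
    - [-0.001,-0.001,0]
    - [-0.001,-0.001,0]
    - [-0.001,-0.001,0]
    - [-0.001,-0.001,0]
    - [-0.001,-0.001,0]
    - [-0.001,-0.001,0]
    - [-0.001,-0.001,0]

```text
t: 8.25
tool_pos: [0.4837, 0.0907, 0.1146]
orientation: [1.328, 2.027, -0.546]
force: [0.6, -0.3, -3.4]
opening: 0.058
gripper_force: 50.0
```

play_rows:
  slide:
    - [0,0,0.004]
    - [0,0,0.004]
    - [0,0,0.004]
    - [0,0,0]
    - [0,0,0]
    - [0,0,0]
    - [0,0,0]
    - [0,0,0]
  twist:
    - [0,0,0]
    - [0,0,0]
    - [0,0,0]
    - [0,0,0]
    - [0,0,0]
    - [0,0,0]
    - [0,0,0]
    - [0,0,0]

```text
t: 9.05
tool_pos: [0.4843, 0.0894, 0.1136]
orientation: [1.329, 2.027, -0.546]
force: [-4.6, 1.8, 1.1]
opening: 0.0579
gripper_force: 50.0
```

Run:
```python
from h import *
T,s=now();H=np.load('H1.npy');print(s['t'],s['opening'],s['force'])
E=np.linalg.inv(castS())@T@np.linalg.inv(H);print('err',np.round(E[:3,3]*1e3,1),np.degrees(R.from_matrix(E[:3,:3]).as_rotvec()).round(2))
```

```text
9.05 0.05794947651455117 [-4.57122407  1.78967895  1.12726218]
err [ 1.8  2.4 -4.8] [-0.01 -0.13 -0.37]
```

play_rows:
  slide:
    - [0,0,0]
    - [0,0,0]
    - [0,0,0]
    - [0,0,0]
    - [0,0,0]
    - [0,0,0]
    - [0,0,0]
    - [0,0,0]
  twist:
    - [0,0,0]
    - [0,0,0]
    - [0,0,0]
    - [0,0,0]
    - [0,0,0]
    - [0,0,0]
    - [0,0,0]
    - [0,0,0]
  fingers: -1

```text
t: 9.85
tool_pos: [0.4844, 0.0891, 0.1131]
orientation: [1.328, 2.028, -0.546]
force: [-0.1, -0.3, -0.3]
opening: 0.0932
gripper_force: 0.0
```

play_rows:
  slide:
    - [0,0,-0.1]
    - [0,0,-0.12]
    - [0,0,-0.14]
    - [0,0,-0.14]
    - [0,0,-0.14]
    - [0,0,-0.14]
    - [0,0,-0.1]
    - [0,0,0]
  twist:
    - [0,0,0]
    - [0,0,0]
    - [0,0,0]
    - [0,0,0]
    - [0,0,0]
    - [0,0,0]
    - [0,0,0]
    - [0,0,0]

```text
t: 10.65
tool_pos: [0.4215, 0.2342, 0.2709]
orientation: [1.328, 2.028, -0.539]
force: [1.5, 0.7, 0.4]
opening: 0.0935
gripper_force: 0.0
```

```bash
cat > look.py <<'E'
from h import *
import sys
k=sys.argv[1]
D=[];P=None
for i in range(6):
    P,d=cams.read_camera('top');D.append(np.where(d==0,np.nan,d))
d=np.nanmedian(D,0);W=cloud('top',np.nan_to_num(d))
C=np.linalg.inv(castS());L=W@C[:3,:3].T+C[:3,3]
x,y,z=[L[...,i]*1e3 for i in range(3)]
def m(xa,xb,ya,yb):
    q=(x>xa)&(x<xb)&(y>ya)&(y<yb)&(z>-10)&(z<40);return q.sum(),np.round(np.percentile(z[q],[10,25,50,75,90]),1) if q.sum() else None
print('boss',m(-9,9,-9,9));print('floor',m(14,28,-14,14),m(-28,-14,-14,14));print('rib',m(32,36,-18,18))
print('rim',m(-58,58,24,28),m(-58,58,-28,-24),m(55,59,-20,20))
print('t',robot.read_state()['t'],robot.read_state()['tool_pos'])
im=cv2.resize(P[245:300,270:345,::-1],None,fx=8,fy=8,interpolation=cv2.INTER_CUBIC);cv2.imwrite(f'pics/look{k}.png',im)
E
python3 look.py 1
```

```text
boss (np.int64(37), array([ 3.4,  3.7,  4.8,  9.6, 14.2]))
floor (np.int64(33), array([14.1, 14.4, 15.3, 15.8, 16.2])) (np.int64(12), array([13.6, 14.5, 15.4, 15.8, 15.9]))
rib (np.int64(11), array([11.1, 11.6, 12.1, 12.4, 12.7]))
rim (np.int64(78), array([ 0.6,  4.5, 10.8, 14.8, 15.4])) (np.int64(53), array([ 1.4,  4.2, 10. , 18.8, 22.3])) (np.int64(42), array([ 0.7,  1.4, 10.8, 19.9, 27.6]))
t 10.95 [0.42095879 0.23042024 0.26705638]
```

View pics/look1.png

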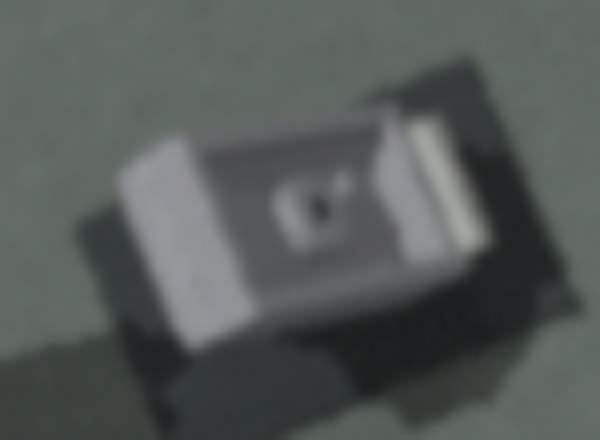

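```bash
cat >> h.py <<'E'
def G2(b=25,xc=.004,zc=.005): return grip(xc,zc,-np.sin(rad(b)),np.cos(rad(b)))
def castTray(c,offx): # underside up, y_c=+x world, x_c=+y world
    return Tm(np.c_[[0,1,0],[1,0,0],[0,0,-1]],[c[0]+offx,c[1],.008+.034])
SQ=(.530,-.117);RD=(.495,-.348)
E
python3 - <<'E'
from h import *
D=[]
for i in range(4):
    P,d=cams.read_camera('top');D.append(np.where(d==0,np.nan,d))
W=cloud('top',np.nan_to_num(np.nanmedian(D,0)))
C=np.linalg.inv(castS());L=(W@C[:3,:3].T+C[:3,3])*1e3
q=(abs(L[...,0])<22)&(abs(L[...,1])<18)&(L[...,2]>-10)&(L[...,2]<40)
v,u=np.where(q);print(v.min(),v.max(),u.min(),u.max())
print(np.where(q,np.round(L[...,2]),99)[v.min():v.max()+1,u.min():u.max()+1].astype(int))
t=castS()@G2();pre=off(t,tool=(0,0,-.10));print(np.round(t,3).tolist())
T,s=now();mid=off(pre,world=[0,.08,.08]);
Rm=R.from_matrix(T[:3,:3])*R.from_rotvec(.5*(R.from_matrix(T[:3,:3]).inv()*R.from_matrix(pre[:3,:3])).as_rotvec())
plan([(Tm(Rm.as_matrix(),[.43,.13,.33]),7),(pre,9)])
E
```

```text
267 280 300 314
[[99 99 99 99 99 99 99  3  4  6 99 99 99 99 99]
 [99 99 99 99 15  8  5  4  5  5  4 99 99 99 99]
 [15 16 16 15 11  7  4  4  5  4  5  4 99 99 99]
 [14 16 15 13 12  9  4  5  4  4  5  4 99 99 99]
 [99 15 17 15 10  7  5  4  3  4  4  5  5 99 99]
 [16 16 13 14 12 10  6  4  3  4  3  4  4 99 99]
 [99 15 16 15 13 10  8  6  5  6  5  4  3 99 99]
 [99 16 16 17 15 13 10  7  5  4  3  5  5 99 99]
 [99 99 99 15 17 14  9 10  8  7  5  5 14 99 99]
 [99 99 99 17 16 15 13 12  9  8  7 15 14 99 99]
 [99 99 17 16 16 15 15 15 15 17 16 15 15 99 99]
 [99 99 99 17 15 17 18 15 16 14 16 16 15 15 14]
 [99 99 99 99 17 16 15 14 17 14 14 15 15 16 99]
 [99 99 99 99 16 16 16 16 15 16 99 99 99 99 99]]
[[-0.344, 0.917, -0.199, 0.478], [0.795, 0.398, 0.459, 0.097], [0.5, 0.0, -0.866, 0.098], [0.0, 0.0, 0.0, 1.0]]
per row mm 17.0 deg 5.37
per row mm 19.9 deg 4.18
slide [[-0.064,-0.018,0.014],[-0.065,-0.018,0.008],[-0.065,-0.018,0.002],[-0.065,-0.018,-0.004],[-0.065,-0.018,-0.011],[-0.063,-0.018,-0.017],[-0.062,-0.018,-0.022],[-0.035,0.014,0.07]]
twist [[0.0,0.089,0.0],[0.0,0.089,0.0],[0.0,0.089,0.0],[0.0,0.089,0.0],[0.0,0.089,0.0],[0.0,0.089,0.0],[0.0,0.089,0.0],[0.0,0.07,0.0]]
slide [[-0.04,0.014,0.067],[-0.045,0.014,0.064],[-0.05,0.014,0.061],[-0.054,0.014,0.057],[-0.058,0.014,0.053],[-0.062,0.014,0.049],[-0.065,0.014,0.044],[-0.068,0.014,0.039]]
twist [[0.0,0.07,0.0],[0.0,0.07,0.0],[0.0,0.07,0.0],[0.0,0.07,0.0],[0.0,0.07,0.0],[0.0,0.07,0.0],[0.0,0.07,0.0],[0.0,0.07,0.0]]
```

The boss end reads z ≈ 4 mm against the hollow's bottom at 15, so this boss is full height and the casting goes in the square tray. Regrasping from the underside.

play_rows:
  slide:
    - [-0.064,-0.018,0.014]
    - [-0.065,-0.018,0.008]
    - [-0.065,-0.018,0.002]
    - [-0.065,-0.018,-0.004]
    - [-0.065,-0.018,-0.011]
    - [-0.063,-0.018,-0.017]
    - [-0.062,-0.018,-0.022]
    - [-0.035,0.014,0.07]
  twist:
    - [0,0.089,0]
    - [0,0.089,0]
    - [0,0.089,0]
    - [0,0.089,0]
    - [0,0.089,0]
    - [0,0.089,0]
    - [0,0.089,0]
    - [0,0.07,0]

```text
t: 11.95
tool_pos: [0.44, 0.1213, 0.3189]
orientation: [1.689, 2.579, -0.033]
force: [-0.1, 0.8, -0.4]
opening: 0.0933
gripper_force: 0.0
```

play_rows:
  slide:
    - [-0.04,0.014,0.067]
    - [-0.045,0.014,0.064]
    - [-0.05,0.014,0.061]
    - [-0.054,0.014,0.057]
    - [-0.058,0.014,0.053]
    - [-0.062,0.014,0.049]
    - [-0.065,0.014,0.044]
    - [-0.068,0.014,0.039]
  twist:
    - [0,0.07,0]
    - [0,0.07,0]
    - [0,0.07,0]
    - [0,0.07,0]
    - [0,0.07,0]
    - [0,0.07,0]
    - [0,0.07,0]
    - [0,0.07,0]

```text
t: 12.75
tool_pos: [0.5005, 0.0516, 0.1843]
orientation: [-1.463, -2.24, -0.402]
force: [-0.0, -0.4, -1.0]
opening: 0.0931
gripper_force: 0.0
```

Run:
```python
from h import *
T,s=now();print(s['t'],np.round(s['q'],2),s['tool_pos'])
plan([(off(castS()@G2(),tool=(0,.001,.002)),8)])
```

```text
12.75 [-0.3   0.15  1.62  0.4   1.71 -0.72] [0.50048704 0.05158561 0.18429333]
per row mm 12.8 deg 0.05
slide [[-0.0,-0.001,0.051],[0.0,-0.001,0.051],[0.0,-0.001,0.051],[0.0,-0.001,0.051],[0.0,-0.001,0.051],[0.0,-0.001,0.051],[0.0,-0.001,0.051],[0.0,-0.001,0.051]]
twist [[0.0,-0.0,0.001],[0.0,-0.0,0.001],[0.0,-0.0,0.001],[0.0,-0.0,0.001],[0.0,-0.0,0.001],[0.0,-0.0,0.001],[0.0,-0.0,0.001],[0.0,-0.0,0.001]]
```

play_rows:
  slide:
    - [0,-0.001,0.051]
    - [0,-0.001,0.051]
    - [0,-0.001,0.051]
    - [0,-0.001,0.051]
    - [0,-0.001,0.051]
    - [0,-0.001,0.051]
    - [0,-0.001,0.051]
    - [0,-0.001,0.051]
  twist:
    - [0,0,0.001]
    - [0,0,0.001]
    - [0,0,0.001]
    - [0,0,0.001]
    - [0,0,0.001]
    - [0,0,0.001]
    - [0,0,0.001]
    - [0,0,0.001]

```text
t: 13.55
tool_pos: [0.4779, 0.0992, 0.0957]
orientation: [-1.472, -2.236, -0.396]
force: [-0.2, -0.3, 0.1]
opening: 0.0931
gripper_force: 0.0
```

play_rows:
  slide:
    - [0,0,0]
    - [0,0,0]
    - [0,0,0]
    - [0,0,0]
    - [0,0,0]
    - [0,0,0]
    - [0,0,0]
    - [0,0,0]
  twist:
    - [0,0,0]
    - [0,0,0]
    - [0,0,0]
    - [0,0,0]
    - [0,0,0]
    - [0,0,0]
    - [0,0,0]
    - [0,0,0]
  fingers: 1
  force: 50

```text
t: 14.35
tool_pos: [0.4791, 0.0985, 0.0971]
orientation: [-1.473, -2.237, -0.398]
force: [4.8, 0.3, 4.9]
opening: 0.0578
gripper_force: 50.0
```

Run:
```python
from h import *
T,s=now();print(s['t'],s['opening'],s['gripper_force'],s['force'])
H=np.linalg.inv(castS())@T;E=np.linalg.inv(castS()@G2())@T;print('err',np.round(E[:3,3]*1e3,1),np.degrees(R.from_matrix(E[:3,:3]).as_rotvec()).round(2))
H[1,3]=0;H[:3,:3]=G2()[:3,:3];np.save('H2.npy',H)
C=castS();l1=off(T,world=-C[:3,2]*.03+C[:3,0]*.03);
t=castTray(SQ,.048)@H
print(np.round(t,3).tolist())
plan([(l1,4),(off(t,world=[0,.03,.12]),12),(off(t,world=[0,0,.035]),8)])
```

```text
14.35 0.05780533191648849 49.955198764801025 [4.79785188 0.27160499 4.89330881]
err [0.8 1.2 1. ] [-0.25 -0.01  0.12]
[[0.0, 1.0, 0.0, 0.578], [0.906, 0.0, -0.423, -0.121], [-0.423, 0.0, -0.906, 0.019], [0.0, 0.0, 0.0, 1.0]]
per row mm 10.6 deg 0.0
per row mm 17.2 deg 4.95
per row mm 11.3 deg 0.0
slide [[0.015,0.0,-0.04],[0.015,0.0,-0.04],[0.015,0.0,-0.04],[0.015,0.0,-0.04],[-0.059,0.005,-0.034],[-0.062,0.008,-0.029],[-0.063,0.01,-0.024],[-0.065,0.012,-0.019]]
twist [[0.0,0.0,0.0],[0.0,0.0,0.0],[0.0,0.0,0.0],[0.0,0.0,0.0],[-0.001,-0.075,0.033],[-0.001,-0.075,0.033],[-0.001,-0.075,0.033],[-0.001,-0.075,0.033]]
slide [[-0.066,0.014,-0.014],[-0.066,0.017,-0.009],[-0.066,0.019,-0.004],[-0.065,0.021,0.002],[-0.064,0.024,0.007],[-0.063,0.026,0.012],[-0.061,0.028,0.017],[-0.058,0.03,0.021]]
twist [[-0.001,-0.075,0.033],[-0.001,-0.075,0.033],[-0.001,-0.075,0.033],[-0.001,-0.075,0.033],[-0.001,-0.075,0.033],[-0.001,-0.075,0.033],[-0.001,-0.075,0.033],[-0.001,-0.075,0.033]]
slide [[0.004,0.0,0.045],[0.004,0.0,0.045],[0.004,0.0,0.045],[0.004,0.0,0.045],[0.004,0.0,0.045],[0.004,0.0,0.045],[0.004,0.0,0.045],[0.004,0.0,0.045]]
twist [[0.0,0.0,0.0],[0.0,0.0,0.0],[0.0,0.0,0.0],[0.0,0.0,0.0],[0.0,0.0,0.0],[0.0,0.0,0.0],[0.0,0.0,0.0],[0.0,0.0,0.0]]
```

Run:
```python
from h import *
T,s=now();H=np.load('H2.npy');C=castS();l1=off(T,world=-C[:3,2]*.03+C[:3,0]*.04);t=castTray(SQ,-.038)@H
plan([(l1,4),(off(t,world=[0,.02,.12]),12),(off(t,world=[0,0,.03]),8)])
```

```text
per row mm 12.5 deg 0.0
per row mm 16.5 deg 4.95
per row mm 11.5 deg 0.0
slide [[0.024,0.0,-0.044],[0.024,0.0,-0.044],[0.024,0.0,-0.044],[0.024,0.0,-0.044],[-0.055,-0.022,-0.029],[-0.058,-0.02,-0.024],[-0.06,-0.018,-0.02],[-0.062,-0.016,-0.015]]
twist [[0.0,0.0,0.0],[0.0,0.0,0.0],[0.0,0.0,0.0],[0.0,0.0,0.0],[-0.001,-0.075,0.033],[-0.001,-0.075,0.033],[-0.001,-0.075,0.033],[-0.001,-0.075,0.033]]
slide [[-0.064,-0.014,-0.01],[-0.065,-0.011,-0.005],[-0.065,-0.009,0.0],[-0.066,-0.007,0.006],[-0.065,-0.005,0.011],[-0.064,-0.002,0.016],[-0.063,-0.0,0.021],[-0.061,0.002,0.026]]
twist [[-0.001,-0.075,0.033],[-0.001,-0.075,0.033],[-0.001,-0.075,0.033],[-0.001,-0.075,0.033],[-0.001,-0.075,0.033],[-0.001,-0.075,0.033],[-0.001,-0.075,0.033],[-0.001,-0.075,0.033]]
slide [[0.01,0.0,0.045],[0.01,0.0,0.045],[0.01,0.0,0.045],[0.01,0.0,0.045],[0.01,0.0,0.045],[0.01,0.0,0.045],[0.01,0.0,0.045],[0.01,0.0,0.045]]
twist [[0.0,0.0,0.0],[0.0,0.0,0.0],[0.0,0.0,0.0],[0.0,0.0,0.0],[0.0,0.0,0.0],[0.0,0.0,0.0],[0.0,0.0,0.0],[0.0,0.0,0.0]]
```

play_rows:
  slide:
    - [0.024,0,-0.044]
    - [0.024,0,-0.044]
    - [0.024,0,-0.044]
    - [0.024,0,-0.044]
    - [-0.055,-0.022,-0.029]
    - [-0.058,-0.02,-0.024]
    - [-0.06,-0.018,-0.02]
    - [-0.062,-0.016,-0.015]
  twist:
    - [0,0,0]
    - [0,0,0]
    - [0,0,0]
    - [0,0,0]
    - [-0.001,-0.075,0.033]
    - [-0.001,-0.075,0.033]
    - [-0.001,-0.075,0.033]
    - [-0.001,-0.075,0.033]

```text
t: 15.15
tool_pos: [0.4831, 0.031, 0.1451]
orientation: [-1.787, -2.347, -0.13]
force: [0.3, -0.6, -4.0]
opening: 0.058
gripper_force: 50.0
```

play_rows:
  slide:
    - [-0.064,-0.014,-0.01]
    - [-0.065,-0.011,-0.005]
    - [-0.065,-0.009,0]
    - [-0.066,-0.007,0.006]
    - [-0.065,-0.005,0.011]
    - [-0.064,-0.002,0.016]
    - [-0.063,0,0.021]
    - [-0.061,0.002,0.026]
  twist:
    - [-0.001,-0.075,0.033]
    - [-0.001,-0.075,0.033]
    - [-0.001,-0.075,0.033]
    - [-0.001,-0.075,0.033]
    - [-0.001,-0.075,0.033]
    - [-0.001,-0.075,0.033]
    - [-0.001,-0.075,0.033]
    - [-0.001,-0.075,0.033]

```text
t: 15.95
tool_pos: [0.4917, -0.1004, 0.1389]
orientation: [1.977, 1.987, -0.44]
force: [-0.4, 0.7, -3.7]
opening: 0.0577
gripper_force: 50.0
```

Run:
```python
from h import *
T,s=now();print(s['t'],s['opening'],s['force'],s['tool_pos'],np.round(s['q'],2));H=np.load('H2.npy');t=castTray(SQ,-.038)@H
plan([(off(t,world=[0,0,.02]),8)])
```

```text
15.95 0.057748731634415025 [-0.39762417  0.70475513 -3.6654973 ] [ 0.49167334 -0.10042434  0.13893819] [ 0.01 -0.07  1.9  -0.45  1.34  0.12]
per row mm 12.8 deg 0.04
slide [[0.012,0.0,0.05],[0.012,0.0,0.05],[0.012,0.0,0.05],[0.012,0.0,0.05],[0.012,0.0,0.05],[0.012,0.0,0.05],[0.012,0.0,0.05],[0.012,0.0,0.05]]
twist [[-0.0,-0.0,0.001],[-0.0,-0.0,0.001],[-0.0,-0.0,0.001],[-0.0,-0.0,0.001],[-0.0,-0.0,0.001],[-0.0,-0.0,0.001],[-0.0,-0.0,0.001],[-0.0,-0.0,0.001]]
```

play_rows:
  slide:
    - [0.012,0,0.05]
    - [0.012,0,0.05]
    - [0.012,0,0.05]
    - [0.012,0,0.05]
    - [0.012,0,0.05]
    - [0.012,0,0.05]
    - [0.012,0,0.05]
    - [0.012,0,0.05]
  twist:
    - [0,0,0.001]
    - [0,0,0.001]
    - [0,0,0.001]
    - [0,0,0.001]
    - [0,0,0.001]
    - [0,0,0.001]
    - [0,0,0.001]
    - [0,0,0.001]

```text
t: 16.75
tool_pos: [0.4912, -0.1205, 0.0359]
orientation: [1.984, 1.982, -0.438]
force: [0.2, -0.0, -3.1]
opening: 0.0576
gripper_force: 50.0
```

play_rows:
  slide:
    - [0.004,0,0.009]
    - [0.004,0,0.009]
    - [0.004,0,0.009]
    - [0.004,0,0.009]
    - [0.004,0,0.009]
    - [0.004,0,0.009]
    - [0,0,0]
    - [0,0,0]
  twist:
    - [0,0,0]
    - [0,0,0]
    - [0,0,0]
    - [0,0,0]
    - [0,0,0]
    - [0,0,0]
    - [0,0,0]
    - [0,0,0]

```text
t: 17.55
tool_pos: [0.4912, -0.1205, 0.0222]
orientation: [1.984, 1.982, -0.438]
force: [0.8, -0.2, -3.6]
opening: 0.0579
gripper_force: 50.0
```

Run:
```python
from h import *
T,s=now();print(s['t'],s['opening'],s['force']);H=np.load('H2.npy')
E=T@np.linalg.inv(H);print(np.round(E,3).tolist())
```

```text
17.55 0.05785999440628282 [ 0.84737886 -0.15313059 -3.5818711 ]
[[0.001, 1.0, -0.002, 0.491], [1.0, -0.001, 0.004, -0.117], [0.004, -0.002, -1.0, 0.046], [0.0, 0.0, 0.0, 1.0]]
```

play_rows:
  slide:
    - [0.002,0,0.005]
    - [0.002,0,0.005]
    - [0.002,0,0.005]
    - [0,0,0]
    - [0,0,0]
    - [0,0,0]
    - [0,0,0]
    - [0,0,0]
  twist:
    - [0,0,0]
    - [0,0,0]
    - [0,0,0]
    - [0,0,0]
    - [0,0,0]
    - [0,0,0]
    - [0,0,0]
    - [0,0,0]

```text
t: 18.35
tool_pos: [0.4913, -0.1207, 0.0183]
orientation: [1.984, 1.982, -0.438]
force: [0.1, -0.1, -4.1]
opening: 0.0575
gripper_force: 50.0
```

play_rows:
  slide:
    - [0,0,0]
    - [0,0,0]
    - [0,0,0]
    - [0,0,0]
    - [0,0,-0.03]
    - [0,0,-0.06]
    - [0,0,-0.1]
    - [0,0,-0.12]
  twist:
    - [0,0,0]
    - [0,0,0]
    - [0,0,0]
    - [0,0,0]
    - [0,0,0]
    - [0,0,0]
    - [0,0,0]
    - [0,0,0]
  fingers: -0.6

```text
t: 19.15
tool_pos: [0.4905, -0.0879, 0.089]
orientation: [1.985, 1.983, -0.44]
force: [0.8, -0.4, 0.9]
opening: 0.0745
gripper_force: 0.0
```

Run:
```python
from h import *
T,s=now();print(s['t'],s['opening'],s['force'],s['tool_pos'],np.round(s['q'],2))
g=castR(1)@G1();pre=off(g,tool=(0,0,-.11));print(np.round(g,3).tolist())
plan([(off(T,world=[0,.05,.18]),6),(pre,18)])
```

```text
19.15 0.07454565816625873 [ 0.77453826 -0.44688533  0.92895675] [ 0.49049174 -0.08794445  0.08895514] [ 0.04 -0.    1.94 -0.46  1.26  0.19]
[[-0.192, 0.968, -0.161, 0.547], [0.742, 0.25, 0.622, 0.347], [0.643, 0.0, -0.766, 0.079], [0.0, 0.0, 0.0, 1.0]]
per row mm 31.1 deg 0.0
per row mm 19.0 deg 3.68
slide [[-0.02,-0.001,-0.123],[-0.02,-0.001,-0.123],[-0.02,-0.001,-0.123],[-0.02,-0.001,-0.123],[-0.02,-0.001,-0.123],[-0.02,-0.001,-0.123],[0.074,0.017,-0.008],[0.074,0.018,-0.004]]
twist [[0.0,0.0,0.0],[0.0,0.0,0.0],[0.0,0.0,0.0],[0.0,0.0,0.0],[0.0,0.0,0.0],[0.0,0.0,0.0],[0.002,0.06,-0.014],[0.002,0.06,-0.014]]
slide [[0.074,0.019,0.001],[0.073,0.02,0.005],[0.072,0.021,0.01],[0.071,0.022,0.014],[0.07,0.023,0.019],[0.068,0.024,0.023],[0.066,0.025,0.027],[0.064,0.026,0.031]]
twist [[0.002,0.06,-0.014],[0.002,0.06,-0.014],[0.002,0.06,-0.014],[0.002,0.06,-0.014],[0.002,0.06,-0.014],[0.002,0.06,-0.014],[0.002,0.06,-0.014],[0.002,0.06,-0.014]]
slide [[0.062,0.027,0.035],[0.059,0.028,0.039],[0.056,0.029,0.042],[0.053,0.03,0.046],[0.049,0.031,0.049],[0.046,0.032,0.052],[0.042,0.032,0.054],[0.038,0.033,0.057]]
twist [[0.002,0.06,-0.014],[0.002,0.06,-0.014],[0.002,0.06,-0.014],[0.002,0.06,-0.014],[0.002,0.06,-0.014],[0.002,0.06,-0.014],[0.002,0.06,-0.014],[0.002,0.06,-0.014]]
```

play_rows:
  slide:
    - [-0.02,0,-0.123]
    - [-0.02,0,-0.123]
    - [-0.02,0,-0.123]
    - [-0.02,0,-0.123]
    - [-0.02,0,-0.123]
    - [-0.02,0,-0.123]
    - [0.074,0.017,-0.008]
    - [0.074,0.018,-0.004]
  twist:
    - [0,0,0]
    - [0,0,0]
    - [0,0,0]
    - [0,0,0]
    - [0,0,0]
    - [0,0,0]
    - [0.002,0.06,-0.014]
    - [0.002,0.06,-0.014]

```text
t: 19.95
tool_pos: [0.5012, -0.0014, 0.2591]
orientation: [2.032, 2.09, -0.325]
force: [0.3, 0.8, -0.2]
opening: 0.0743
gripper_force: 0.0
```

play_rows:
  slide:
    - [0.074,0.019,0.001]
    - [0.073,0.02,0.005]
    - [0.072,0.021,0.01]
    - [0.071,0.022,0.014]
    - [0.07,0.023,0.019]
    - [0.068,0.024,0.023]
    - [0.066,0.025,0.027]
    - [0.064,0.026,0.031]
  twist:
    - [0.002,0.06,-0.014]
    - [0.002,0.06,-0.014]
    - [0.002,0.06,-0.014]
    - [0.002,0.06,-0.014]
    - [0.002,0.06,-0.014]
    - [0.002,0.06,-0.014]
    - [0.002,0.06,-0.014]
    - [0.002,0.06,-0.014]
  fingers: -1

```text
t: 20.75
tool_pos: [0.5339, 0.1385, 0.2113]
orientation: [-1.945, -2.231, -0.155]
force: [-0.4, 0.0, -0.2]
opening: 0.093
gripper_force: 0.0
```

Run:
```python
from h import *
T,s=now();print(s['t'],s['tool_pos'])
g=off(castR(1)@G1(),tool=(0,.002,0));plan([(off(g,tool=(0,0,-.08)),8)])
```

```text
20.75 [0.53387696 0.13851053 0.21130324]
per row mm 22.1 deg 3.63
slide [[0.068,0.027,0.049],[0.065,0.028,0.053],[0.061,0.029,0.057],[0.057,0.03,0.061],[0.053,0.031,0.064],[0.048,0.031,0.067],[0.044,0.032,0.07],[0.039,0.033,0.072]]
twist [[0.002,0.059,-0.014],[0.002,0.059,-0.014],[0.002,0.059,-0.014],[0.002,0.059,-0.014],[0.002,0.059,-0.014],[0.002,0.059,-0.014],[0.002,0.059,-0.014],[0.002,0.059,-0.014]]
```

play_rows:
  slide:
    - [0.068,0.027,0.049]
    - [0.065,0.028,0.053]
    - [0.061,0.029,0.057]
    - [0.057,0.03,0.061]
    - [0.053,0.031,0.064]
    - [0.048,0.031,0.067]
    - [0.044,0.032,0.07]
    - [0.039,0.033,0.072]
  twist:
    - [0.002,0.059,-0.014]
    - [0.002,0.059,-0.014]
    - [0.002,0.059,-0.014]
    - [0.002,0.059,-0.014]
    - [0.002,0.059,-0.014]
    - [0.002,0.059,-0.014]
    - [0.002,0.059,-0.014]
    - [0.002,0.059,-0.014]

```text
t: 21.55
tool_pos: [0.5626, 0.2978, 0.14]
orientation: [-1.55, -1.999, -0.563]
force: [-0.2, -0.8, -0.4]
opening: 0.0929
gripper_force: 0.0
```

Run:
```python
from h import *
T,s=now();print(s['t'],s['tool_pos'])
p,d=cams.read_camera('side');cv2.imwrite('pics/s3.png',cv2.resize(p[150:400,180:480,::-1],None,fx=2.3,fy=2.3))
g=off(castR(1)@G1(),tool=(0,.002,.002));plan([(g,8)])
```

```text
21.55 [0.56264375 0.29783835 0.14000675]
per row mm 9.7 deg 0.06
slide [[0.0,0.001,0.039],[0.0,0.001,0.039],[0.0,0.001,0.039],[0.0,0.001,0.039],[0.0,0.0,0.039],[0.001,0.0,0.039],[0.001,0.0,0.039],[0.001,0.0,0.039]]
twist [[-0.001,-0.001,-0.0],[-0.001,-0.001,-0.0],[-0.001,-0.001,-0.0],[-0.001,-0.001,-0.0],[-0.001,-0.001,-0.0],[-0.001,-0.001,-0.0],[-0.001,-0.001,-0.0],[-0.001,-0.001,-0.0]]
```

View pics/s3.png

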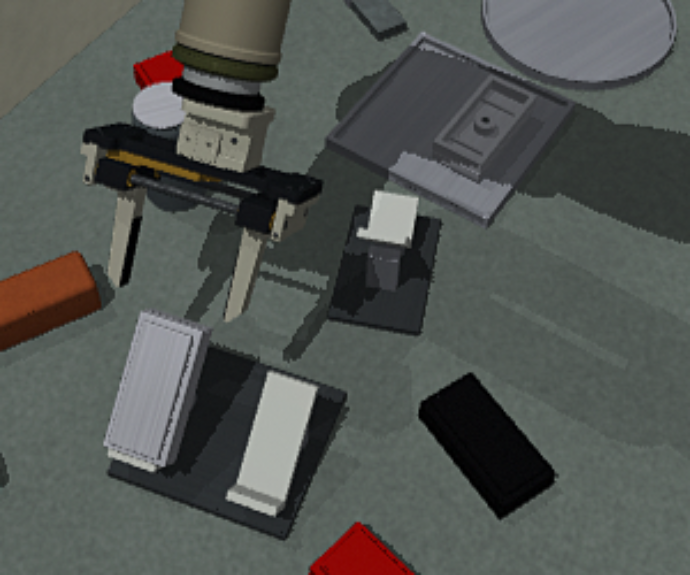

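The first casting lies flat in the square tray with its underside up and a full boss showing, at (485,125). The fingers, at (120,285) and (235,320), straddle the second casting. I'll grasp it.

play_rows:
  slide:
    - [0,0.001,0.039]
    - [0,0.001,0.039]
    - [0,0.001,0.039]
    - [0,0.001,0.039]
    - [0,0,0.039]
    - [0.001,0,0.039]
    - [0.001,0,0.039]
    - [0.001,0,0.039]
  twist:
    - [-0.001,-0.001,0]
    - [-0.001,-0.001,0]
    - [-0.001,-0.001,0]
    - [-0.001,-0.001,0]
    - [-0.001,-0.001,0]
    - [-0.001,-0.001,0]
    - [-0.001,-0.001,0]
    - [-0.001,-0.001,0]

```text
t: 22.4
tool_pos: [0.5507, 0.3466, 0.0794]
orientation: [-1.563, -2.006, -0.564]
force: [0.3, 0.9, -0.7]
opening: 0.0931
gripper_force: 0.0
```

play_rows:
  slide:
    - [0,0,0]
    - [0,0,0]
    - [0,0,0]
    - [0,0,0]
    - [0,0,0]
    - [0,0,0]
    - [0,0,0]
    - [0,0,0]
  twist:
    - [0,0,0]
    - [0,0,0]
    - [0,0,0]
    - [0,0,0]
    - [0,0,0]
    - [0,0,0]
    - [0,0,0]
    - [0,0,0]
  fingers: 1
  force: 50

```text
t: 23.2
tool_pos: [0.5509, 0.3458, 0.0802]
orientation: [-1.563, -2.006, -0.564]
force: [-1.9, -3.5, 4.0]
opening: 0.0582
gripper_force: 49.7
```

Run:
```python
from h import *
T,s=now();print(s['t'],s['opening'],s['gripper_force'],s['force'])
H=np.linalg.inv(castR(1))@T;print(np.round(H[:3,3]*1e3,1));H[1,3]=0;H[:3,:3]=G1()[:3,:3]
H[2,3]-=.002 # first one came out 4.8 mm off the plate
np.save('H1.npy',H)
n=castR(1)[:3,2];X=castS()[:3,0];N=-castS()[:3,2]
l1=off(T,world=n*.04);l2=off(l1,world=[-.03,-.03,.13]);t=castS()@H
plan([(l1,4),(l2,4),(off(t,world=X*.14+N*.03),16)])
```

```text
23.2 0.058245309603041105 49.7394917920974 [-1.8555577  -3.50476349  3.96947241]
[-1.5  3.1 10. ]
per row mm 10.0 deg 0.0
per row mm 34.2 deg 0.0
per row mm 13.1 deg 5.3
slide [[0.039,-0.0,-0.007],[0.039,-0.0,-0.007],[0.039,-0.0,-0.007],[0.039,-0.0,-0.007],[0.066,-0.036,-0.114],[0.066,-0.036,-0.114],[0.066,-0.036,-0.114],[0.066,-0.036,-0.114]]
twist [[0.0,0.0,0.0],[0.0,0.0,0.0],[0.0,0.0,0.0],[0.0,0.0,0.0],[0.0,0.0,0.0],[0.0,0.0,0.0],[0.0,0.0,0.0],[0.0,0.0,0.0]]
slide [[-0.035,-0.025,-0.029],[-0.038,-0.026,-0.026],[-0.04,-0.026,-0.022],[-0.041,-0.027,-0.018],[-0.042,-0.027,-0.014],[-0.043,-0.028,-0.011],[-0.044,-0.028,-0.007],[-0.044,-0.029,-0.003]]
twist [[-0.0,-0.088,-0.011],[-0.0,-0.088,-0.011],[-0.0,-0.088,-0.011],[-0.0,-0.088,-0.011],[-0.0,-0.088,-0.011],[-0.0,-0.088,-0.011],[-0.0,-0.088,-0.011],[-0.0,-0.088,-0.011]]
slide [[-0.043,-0.029,0.001],[-0.043,-0.03,0.005],[-0.042,-0.03,0.009],[-0.04,-0.031,0.013],[-0.039,-0.031,0.017],[-0.037,-0.031,0.02],[-0.034,-0.032,0.023],[-0.032,-0.032,0.026]]
twist [[-0.0,-0.088,-0.011],[-0.0,-0.088,-0.011],[-0.0,-0.088,-0.011],[-0.0,-0.088,-0.011],[-0.0,-0.088,-0.011],[-0.0,-0.088,-0.011],[-0.0,-0.088,-0.011],[-0.0,-0.088,-0.011]]
```

play_rows:
  slide:
    - [0.039,0,-0.007]
    - [0.039,0,-0.007]
    - [0.039,0,-0.007]
    - [0.039,0,-0.007]
    - [0.066,-0.036,-0.114]
    - [0.066,-0.036,-0.114]
    - [0.066,-0.036,-0.114]
    - [0.066,-0.036,-0.114]
  twist:
    - [0,0,0]
    - [0,0,0]
    - [0,0,0]
    - [0,0,0]
    - [0,0,0]
    - [0,0,0]
    - [0,0,0]
    - [0,0,0]

```text
t: 24.0
tool_pos: [0.5136, 0.3414, 0.2412]
orientation: [-1.562, -2.006, -0.563]
force: [0.4, -0.3, -2.7]
opening: 0.0576
gripper_force: 50.0
```

play_rows:
  slide:
    - [-0.035,-0.025,-0.029]
    - [-0.038,-0.026,-0.026]
    - [-0.04,-0.026,-0.022]
    - [-0.041,-0.027,-0.018]
    - [-0.042,-0.027,-0.014]
    - [-0.043,-0.028,-0.011]
    - [-0.044,-0.028,-0.007]
    - [-0.044,-0.029,-0.003]
  twist:
    - [0,-0.088,-0.011]
    - [0,-0.088,-0.011]
    - [0,-0.088,-0.011]
    - [0,-0.088,-0.011]
    - [0,-0.088,-0.011]
    - [0,-0.088,-0.011]
    - [0,-0.088,-0.011]
    - [0,-0.088,-0.011]

```text
t: 24.8
tool_pos: [0.4872, 0.2402, 0.2404]
orientation: [1.789, 2.507, -0.007]
force: [-0.2, 0.5, -3.5]
opening: 0.0578
gripper_force: 50.0
```

play_rows:
  slide:
    - [-0.043,-0.029,0.001]
    - [-0.043,-0.03,0.005]
    - [-0.042,-0.03,0.009]
    - [-0.04,-0.031,0.013]
    - [-0.039,-0.031,0.017]
    - [-0.037,-0.031,0.02]
    - [-0.034,-0.032,0.023]
    - [-0.032,-0.032,0.026]
  twist:
    - [0,-0.088,-0.011]
    - [0,-0.088,-0.011]
    - [0,-0.088,-0.011]
    - [0,-0.088,-0.011]
    - [0,-0.088,-0.011]
    - [0,-0.088,-0.011]
    - [0,-0.088,-0.011]
    - [0,-0.088,-0.011]

```text
t: 25.6
tool_pos: [0.4602, 0.1395, 0.2401]
orientation: [1.322, 2.032, -0.558]
force: [-0.8, -0.0, -3.8]
opening: 0.0579
gripper_force: 50.0
```

Run:
```python
from h import *
T,s=now();H=np.load('H1.npy');H[2,3]+=.002;np.save('H1.npy',H);print(s['t'],s['opening'],s['force'])
X=castS()[:3,0];N=-castS()[:3,2];t=off(castS()@H,tool=(0,-.001,0))
E=np.linalg.inv(castS())@T@np.linalg.inv(H);print('err',np.round(E[:3,3]*1e3,1))
plan([(off(t,world=X*.07+N*.005),6),(off(t,world=X*.006+N*.003),10)])
```

```text
25.6 0.057900332152839656 [-0.79761554 -0.01347524 -3.75485727]
err [140.8   0.3 -31.6]
per row mm 12.6 deg 0.09
per row mm 6.4 deg 0.0
slide [[0.026,-0.001,0.043],[0.026,-0.001,0.043],[0.026,-0.001,0.043],[0.026,-0.001,0.043],[0.026,-0.001,0.043],[0.026,-0.001,0.043],[0.005,-0.0,0.025],[0.005,-0.0,0.025]]
twist [[0.0,0.001,0.001],[0.0,0.001,0.001],[0.0,0.001,0.001],[0.0,0.001,0.001],[0.0,0.001,0.001],[0.0,0.001,0.001],[0.0,0.0,0.0],[0.0,0.0,0.0]]
slide [[0.005,-0.0,0.025],[0.005,-0.0,0.025],[0.005,-0.0,0.025],[0.005,-0.0,0.025],[0.005,-0.0,0.025],[0.005,-0.0,0.025],[0.005,-0.0,0.025],[0.005,-0.0,0.025]]
twist [[0.0,0.0,0.0],[0.0,0.0,0.0],[0.0,0.0,0.0],[0.0,0.0,0.0],[0.0,0.0,0.0],[0.0,0.0,0.0],[0.0,0.0,0.0],[0.0,0.0,0.0]]
```

play_rows:
  slide:
    - [0.026,-0.001,0.043]
    - [0.026,-0.001,0.043]
    - [0.026,-0.001,0.043]
    - [0.026,-0.001,0.043]
    - [0.026,-0.001,0.043]
    - [0.026,-0.001,0.043]
    - [0.005,0,0.025]
    - [0.005,0,0.025]
  twist:
    - [0,0.001,0.001]
    - [0,0.001,0.001]
    - [0,0.001,0.001]
    - [0,0.001,0.001]
    - [0,0.001,0.001]
    - [0,0.001,0.001]
    - [0,0,0]
    - [0,0,0]

```text
t: 26.4
tool_pos: [0.4693, 0.1147, 0.1559]
orientation: [1.333, 2.033, -0.552]
force: [-0.1, -0.7, -2.6]
opening: 0.0579
gripper_force: 50.0
```

play_rows:
  slide:
    - [0.005,0,0.025]
    - [0.005,0,0.025]
    - [0.005,0,0.025]
    - [0.005,0,0.025]
    - [0.005,0,0.025]
    - [0.005,0,0.025]
    - [0.005,0,0.025]
    - [0.005,0,0.025]
  twist:
    - [0,0,0]
    - [0,0,0]
    - [0,0,0]
    - [0,0,0]
    - [0,0,0]
    - [0,0,0]
    - [0,0,0]
    - [0,0,0]

```text
t: 27.2
tool_pos: [0.4805, 0.0889, 0.1134]
orientation: [1.333, 2.033, -0.552]
force: [-0.6, 0.2, -2.5]
opening: 0.0576
gripper_force: 50.0
```

Run:
```python
from h import *
T,s=now();H=np.load('H1.npy');print(s['t'],s['opening'],s['force'])
X=castS()[:3,0];N=-castS()[:3,2];t=off(castS()@H,tool=(0,0,0))
E=np.linalg.inv(castS())@T@np.linalg.inv(H);print('err',np.round(E[:3,3]*1e3,1))
plan([(off(t,world=X*.0015+N*.003),4)])
```

```text
27.2 0.057635234256431744 [-0.61261697  0.15790662 -2.47861074]
err [ 5.7 -1.3 -3.5]
per row mm 1.1 deg 0.04
slide [[0.001,0.001,0.004],[0.001,0.001,0.004],[0.001,0.001,0.004],[0.001,0.001,0.004],[0,0,0],[0,0,0],[0,0,0],[0,0,0]]
twist [[-0.0,-0.001,0.0],[-0.0,-0.001,0.0],[-0.0,-0.001,0.0],[-0.0,-0.001,0.0],[0,0,0],[0,0,0],[0,0,0],[0,0,0]]
```

play_rows:
  slide:
    - [0.001,0.001,0.004]
    - [0.001,0.001,0.004]
    - [0.001,0.001,0.004]
    - [0.001,0.001,0.004]
    - [0,0,0]
    - [0,0,0]
    - [0,0,0]
    - [0,0,0]
  twist:
    - [0,0,0]
    - [0,0,0]
    - [0,0,0]
    - [0,0,0]
    - [0,0,0]
    - [0,0,0]
    - [0,0,0]
    - [0,0,0]

```text
t: 28.0
tool_pos: [0.4821, 0.0877, 0.1104]
orientation: [1.333, 2.033, -0.551]
force: [0.0, 0.1, -3.0]
opening: 0.0579
gripper_force: 50.0
```

play_rows:
  slide:
    - [0,0,0]
    - [0,0,0]
    - [0,0,0]
    - [0,0,0]
    - [0,0,0]
    - [0,0,0]
    - [0,0,0]
    - [0,0,0]
  twist:
    - [0,0,0]
    - [0,0,0]
    - [0,0,0]
    - [0,0,0]
    - [0,0,0]
    - [0,0,0]
    - [0,0,0]
    - [0,0,0]
  fingers: -1

```text
t: 28.8
tool_pos: [0.4821, 0.0877, 0.1103]
orientation: [1.333, 2.033, -0.552]
force: [-0.2, -0.0, -0.3]
opening: 0.0928
gripper_force: 0.0
```

play_rows:
  slide:
    - [0,0,-0.1]
    - [0,0,-0.12]
    - [0,0,-0.14]
    - [0,0,-0.14]
    - [0,0,-0.14]
    - [0,0,-0.14]
    - [0,0,-0.1]
    - [0,0,0]
  twist:
    - [0,0,0]
    - [0,0,0]
    - [0,0,0]
    - [0,0,0]
    - [0,0,0]
    - [0,0,0]
    - [0,0,0]
    - [0,0,0]

```text
t: 29.6
tool_pos: [0.4209, 0.2327, 0.2689]
orientation: [1.333, 2.034, -0.545]
force: [-0.3, -0.8, 0.4]
opening: 0.0929
gripper_force: 0.0
```

```bash
cat >> look.py <<'E'
q=(abs(x)<22)&(abs(y)<18)&(z>-10)&(z<40);v,u=np.where(q)
print(np.where(q,np.round(z),99)[v.min():v.max()+1,u.min():u.max()+1].astype(int))
t=castS()@G2();pre=off(t,tool=(0,0,-.10));T,s=now()
Rm=R.from_matrix(T[:3,:3])*R.from_rotvec(.5*(R.from_matrix(T[:3,:3]).inv()*R.from_matrix(pre[:3,:3])).as_rotvec())
plan([(Tm(Rm.as_matrix(),[.43,.13,.33]),7),(pre,9)])
E
python3 look.py 2
```

```text
boss (np.int64(29), array([14.7, 15.1, 15.7, 16.1, 16.6]))
floor (np.int64(29), array([14.7, 15.1, 15.7, 16.3, 16.7])) (np.int64(37), array([14.6, 15.3, 15.7, 16.5, 16.9]))
rib (np.int64(15), array([11.2, 11.5, 12. , 12.2, 12.9]))
rim (np.int64(80), array([ 0.1,  0.7,  2.5, 10.1, 14.3])) (np.int64(99), array([ 0.5,  1.4,  7. , 17.7, 23.2])) (np.int64(49), array([ 0.9,  1.7,  9.2, 18.2, 25.6]))
t 29.9 [0.42036242 0.22884227 0.26507534]
[[99 99 99 99 99 16 16 17 16 17 14 99 99 99 99 99]
 [16 15 16 16 16 16 18 16 16 17 17 14 99 99 99 99]
 [17 16 15 14 14 16 17 14 16 14 15 99 99 99 99 99]
 [99 99 16 16 16 17 16 16 15 16 15 16 99 99 99 99]
 [99 99 17 16 15 16 17 15 17 14 15 17 99 99 99 99]
 [99 99 15 16 14 15 16 17 16 15 16 15 99 99 99 99]
 [99 99 99 15 16 16 15 16 16 16 16 16 17 99 99 99]
 [99 99 99 16 15 16 17 15 16 16 16 17 16 99 99 99]
 [99 99 99 99 16 16 16 15 16 16 16 16 15 16 99 99]
 [99 99 99 17 15 17 15 16 15 15 16 15 16 16 15 99]
 [99 99 99 99 18 17 15 16 14 17 16 17 16 15 99 99]
 [99 99 99 99 99 16 16 15 17 16 16 16 16 17 15 99]
 [99 99 99 99 99 16 18 17 15 16 16 15 16 14 16 15]
 [99 99 99 99 99 99 15 15 15 17 17 15 99 99 99 99]
 [99 99 99 99 99 99 17 99 99 99 99 99 99 99 99 99]]
per row mm 17.0 deg 5.35
per row mm 19.9 deg 4.16
slide [[-0.064,-0.017,0.012],[-0.065,-0.017,0.006],[-0.066,-0.017,-0.0],[-0.065,-0.018,-0.006],[-0.064,-0.017,-0.012],[-0.063,-0.017,-0.018],[-0.061,-0.017,-0.024],[-0.035,0.014,0.07]]
twist [[-0.0,0.089,-0.0],[-0.0,0.089,-0.0],[-0.0,0.089,-0.0],[-0.0,0.089,-0.0],[-0.0,0.089,-0.0],[-0.0,0.089,-0.0],[-0.0,0.089,-0.0],[-0.0,0.069,-0.0]]
slide [[-0.04,0.014,0.067],[-0.045,0.014,0.064],[-0.05,0.014,0.061],[-0.054,0.014,0.057],[-0.058,0.014,0.053],[-0.062,0.014,0.048],[-0.065,0.014,0.044],[-0.068,0.014,0.039]]
twist [[-0.0,0.069,-0.0],[-0.0,0.069,-0.0],[-0.0,0.069,-0.0],[-0.0,0.069,-0.0],[-0.0,0.069,-0.0],[-0.0,0.069,-0.0],[-0.0,0.069,-0.0],[-0.0,0.069,-0.0]]
```

View pics/look2.png

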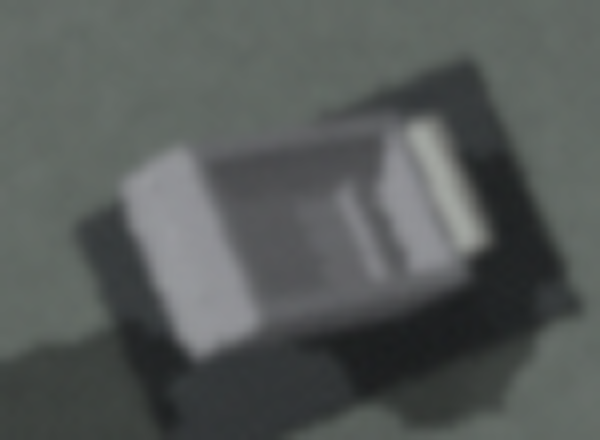

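The middle of this hollow is flat, with no boss near (300,230), and depth reads 15–16 mm throughout. The boss is missing, so it goes in the round tray.

play_rows:
  slide:
    - [-0.064,-0.017,0.012]
    - [-0.065,-0.017,0.006]
    - [-0.066,-0.017,0]
    - [-0.065,-0.018,-0.006]
    - [-0.064,-0.017,-0.012]
    - [-0.063,-0.017,-0.018]
    - [-0.061,-0.017,-0.024]
    - [-0.035,0.014,0.07]
  twist:
    - [0,0.089,0]
    - [0,0.089,0]
    - [0,0.089,0]
    - [0,0.089,0]
    - [0,0.089,0]
    - [0,0.089,0]
    - [0,0.089,0]
    - [0,0.069,0]

```text
t: 30.7
tool_pos: [0.4398, 0.1213, 0.3182]
orientation: [1.698, 2.582, -0.04]
force: [0.3, 0.2, 0.2]
opening: 0.0931
gripper_force: 0.0
```

play_rows:
  slide:
    - [-0.04,0.014,0.067]
    - [-0.045,0.014,0.064]
    - [-0.05,0.014,0.061]
    - [-0.054,0.014,0.057]
    - [-0.058,0.014,0.053]
    - [-0.062,0.014,0.048]
    - [-0.065,0.014,0.044]
    - [-0.068,0.014,0.039]
  twist:
    - [0,0.069,0]
    - [0,0.069,0]
    - [0,0.069,0]
    - [0,0.069,0]
    - [0,0.069,0]
    - [0,0.069,0]
    - [0,0.069,0]
    - [0,0.069,0]

```text
t: 31.5
tool_pos: [0.499, 0.0512, 0.1838]
orientation: [-1.471, -2.236, -0.392]
force: [0.3, 1.1, -0.2]
opening: 0.0932
gripper_force: 0.0
```

Run:
```python
from h import *
T,s=now();print(s['t'],s['tool_pos'])
plan([(off(castS()@G2(),tool=(0,.001,.002)),8)])
```

```text
31.5 [0.49902527 0.05123448 0.18378868]
per row mm 12.7 deg 0.02
slide [[0.0,0.0,0.051],[0.0,0.0,0.051],[0.0,0.0,0.051],[0.0,0.0,0.051],[0.0,0.0,0.051],[0.0,0.0,0.051],[0.0,0.0,0.051],[0.0,0.0,0.051]]
twist [[-0.0,0.0,-0.0],[-0.0,0.0,-0.0],[-0.0,0.0,-0.0],[-0.0,0.0,-0.0],[-0.0,0.0,-0.0],[-0.0,0.0,-0.0],[-0.0,0.0,-0.0],[-0.0,0.0,-0.0]]
```

play_rows:
  slide:
    - [0,0,0.051]
    - [0,0,0.051]
    - [0,0,0.051]
    - [0,0,0.051]
    - [0,0,0.051]
    - [0,0,0.051]
    - [0,0,0.051]
    - [0,0,0.051]
  twist:
    - [0,0,0]
    - [0,0,0]
    - [0,0,0]
    - [0,0,0]
    - [0,0,0]
    - [0,0,0]
    - [0,0,0]
    - [0,0,0]

```text
t: 32.3
tool_pos: [0.4786, 0.0995, 0.0957]
orientation: [-1.47, -2.241, -0.39]
force: [-0.2, -0.3, -0.9]
opening: 0.0932
gripper_force: 0.0
```

play_rows:
  slide:
    - [0,0,0]
    - [0,0,0]
    - [0,0,0]
    - [0,0,0]
    - [0,0,0]
    - [0,0,0]
    - [0,0,0]
    - [0,0,0]
  twist:
    - [0,0,0]
    - [0,0,0]
    - [0,0,0]
    - [0,0,0]
    - [0,0,0]
    - [0,0,0]
    - [0,0,0]
    - [0,0,0]
  fingers: 1
  force: 50

```text
t: 33.1
tool_pos: [0.4785, 0.0982, 0.097]
orientation: [-1.47, -2.24, -0.388]
force: [-4.0, -3.9, 5.0]
opening: 0.058
gripper_force: 50.0
```

Run:
```python
from h import *
T,s=now();print(s['t'],s['opening'],s['gripper_force'],s['force'])
H=np.linalg.inv(castS())@T;E=np.linalg.inv(castS()@G2())@T;print('err',np.round(E[:3,3]*1e3,1),np.degrees(R.from_matrix(E[:3,:3]).as_rotvec()).round(2))
H[1,3]=0;H[:3,:3]=G2()[:3,:3];np.save('H2.npy',H)
C=castS();l1=off(T,world=-C[:3,2]*.03+C[:3,0]*.04);t=castTray(RD,0)@H
plan([(l1,4),(off(t,world=[0,.19,.15]),10),(off(t,world=[0,.0,.10]),10)])
```

```text
33.1 0.05803035332036323 49.953016340732574 [-4.03216072 -3.90943521  5.00184373]
err [0.7 0.5 1.1] [ 0.13 -0.22  0.04]
per row mm 12.5 deg 0.0
per row mm 26.0 deg 5.92
per row mm 19.6 deg 0.0
slide [[0.023,-0.0,-0.044],[0.023,-0.0,-0.044],[0.023,-0.0,-0.044],[0.023,-0.0,-0.044],[-0.08,-0.035,-0.056],[-0.087,-0.032,-0.048],[-0.092,-0.028,-0.04],[-0.096,-0.024,-0.031]]
twist [[0.0,0.0,0.0],[0.0,0.0,0.0],[0.0,0.0,0.0],[0.0,0.0,0.0],[-0.002,-0.09,0.041],[-0.002,-0.09,0.041],[-0.002,-0.09,0.041],[-0.002,-0.09,0.041]]
slide [[-0.1,-0.02,-0.022],[-0.102,-0.015,-0.012],[-0.103,-0.011,-0.002],[-0.104,-0.006,0.007],[-0.103,-0.002,0.017],[-0.1,0.002,0.027],[-0.06,0.0,0.05],[-0.06,0.0,0.05]]
twist [[-0.002,-0.09,0.041],[-0.002,-0.09,0.041],[-0.002,-0.09,0.041],[-0.002,-0.09,0.041],[-0.002,-0.09,0.041],[-0.002,-0.09,0.041],[0.0,0.0,0.0],[0.0,0.0,0.0]]
slide [[-0.06,0.0,0.05],[-0.06,0.0,0.05],[-0.06,0.0,0.05],[-0.06,0.0,0.05],[-0.06,0.0,0.05],[-0.06,0.0,0.05],[-0.06,0.0,0.05],[-0.06,0.0,0.05]]
twist [[0.0,0.0,0.0],[0.0,0.0,0.0],[0.0,0.0,0.0],[0.0,0.0,0.0],[0.0,0.0,0.0],[0.0,0.0,0.0],[0.0,0.0,0.0],[0.0,0.0,0.0]]
```

play_rows:
  slide:
    - [0.023,0,-0.044]
    - [0.023,0,-0.044]
    - [0.023,0,-0.044]
    - [0.023,0,-0.044]
    - [-0.08,-0.035,-0.056]
    - [-0.087,-0.032,-0.048]
    - [-0.092,-0.028,-0.04]
    - [-0.096,-0.024,-0.031]
  twist:
    - [0,0,0]
    - [0,0,0]
    - [0,0,0]
    - [0,0,0]
    - [-0.002,-0.09,0.041]
    - [-0.002,-0.09,0.041]
    - [-0.002,-0.09,0.041]
    - [-0.002,-0.09,0.041]

```text
t: 33.9
tool_pos: [0.4865, -0.0075, 0.1565]
orientation: [-1.857, -2.365, -0.069]
force: [-0.7, -0.4, -3.0]
opening: 0.0576
gripper_force: 49.9
```

play_rows:
  slide:
    - [-0.1,-0.02,-0.022]
    - [-0.102,-0.015,-0.012]
    - [-0.103,-0.011,-0.002]
    - [-0.104,-0.006,0.007]
    - [-0.103,-0.002,0.017]
    - [-0.1,0.002,0.027]
    - [-0.06,0,0.05]
    - [-0.06,0,0.05]
  twist:
    - [-0.002,-0.09,0.041]
    - [-0.002,-0.09,0.041]
    - [-0.002,-0.09,0.041]
    - [-0.002,-0.09,0.041]
    - [-0.002,-0.09,0.041]
    - [-0.002,-0.09,0.041]
    - [0,0,0]
    - [0,0,0]

```text
t: 34.7
tool_pos: [0.4949, -0.199, 0.1582]
orientation: [1.984, 1.975, -0.437]
force: [-0.7, 0.2, -2.7]
opening: 0.0574
gripper_force: 49.9
```

play_rows:
  slide:
    - [-0.06,0,0.05]
    - [-0.06,0,0.05]
    - [-0.06,0,0.05]
    - [-0.06,0,0.05]
    - [-0.06,0,0.05]
    - [-0.06,0,0.05]
    - [-0.06,0,0.05]
    - [-0.06,0,0.05]
  twist:
    - [0,0,0]
    - [0,0,0]
    - [0,0,0]
    - [0,0,0]
    - [0,0,0]
    - [0,0,0]
    - [0,0,0]
    - [0,0,0]

```text
t: 35.5
tool_pos: [0.4941, -0.3509, 0.1184]
orientation: [1.986, 1.973, -0.437]
force: [1.6, -0.0, -3.2]
opening: 0.0579
gripper_force: 49.9
```

Run:
```python
from h import *
T,s=now();print(s['t'],s['opening'],s['force'],s['tool_pos'],np.round(s['q'],2));H=np.load('H2.npy');t=castTray(RD,0)@H
plan([(off(t,world=[0,0,.015]),8)])
```

```text
35.5 0.05790850711322515 [ 1.58583307e+00 -8.81212639e-04 -3.18255056e+00] [ 0.49411685 -0.35093442  0.11840274] [-0.47  0.05  1.83 -0.44  1.1  -0.29]
per row mm 10.6 deg 0.05
slide [[0.018,0.0,0.039],[0.018,0.0,0.039],[0.018,0.0,0.039],[0.018,0.0,0.039],[0.018,0.0,0.039],[0.018,0.0,0.039],[0.018,0.0,0.039],[0.018,0.0,0.039]]
twist [[-0.0,-0.0,-0.001],[-0.0,-0.0,-0.001],[-0.0,-0.0,-0.001],[-0.0,-0.0,-0.001],[-0.0,-0.0,-0.001],[-0.0,-0.0,-0.001],[-0.0,-0.0,-0.001],[-0.0,-0.0,-0.001]]
```

play_rows:
  slide:
    - [0.018,0,0.039]
    - [0.018,0,0.039]
    - [0.018,0,0.039]
    - [0.018,0,0.039]
    - [0.018,0,0.039]
    - [0.018,0,0.039]
    - [0.018,0,0.039]
    - [0.018,0,0.039]
  twist:
    - [0,0,-0.001]
    - [0,0,-0.001]
    - [0,0,-0.001]
    - [0,0,-0.001]
    - [0,0,-0.001]
    - [0,0,-0.001]
    - [0,0,-0.001]
    - [0,0,-0.001]

```text
t: 36.3
tool_pos: [0.4942, -0.3506, 0.0311]
orientation: [1.976, 1.984, -0.44]
force: [0.7, -0.2, -3.6]
opening: 0.0578
gripper_force: 49.9
```

play_rows:
  slide:
    - [0.004,0,0.009]
    - [0.004,0,0.009]
    - [0.004,0,0.009]
    - [0.004,0,0.009]
    - [0.002,0,0.004]
    - [0.002,0,0.004]
    - [0,0,0]
    - [0,0,0]
  twist:
    - [0,0,0]
    - [0,0,0]
    - [0,0,0]
    - [0,0,0]
    - [0,0,0]
    - [0,0,0]
    - [0,0,0]
    - [0,0,0]

```text
t: 37.1
tool_pos: [0.4942, -0.3509, 0.02]
orientation: [1.977, 1.984, -0.44]
force: [-0.4, -0.1, -2.7]
opening: 0.0576
gripper_force: 49.9
```

Run:
```python
from h import *
T,s=now();H=np.load('H2.npy');print(s['t'],s['force'],np.round(T@np.linalg.inv(H),3).tolist())
```

```text
37.1 [-0.40750695 -0.06921798 -2.69827088] [[-0.003, 1.0, -0.002, 0.494], [1.0, 0.003, -0.0, -0.347], [-0.0, -0.002, -1.0, 0.043], [0.0, 0.0, 0.0, 1.0]]
```

play_rows:
  slide:
    - [0,0,0]
    - [0,0,0]
    - [0,0,0]
    - [0,0,0]
    - [0,0,-0.03]
    - [0,0,-0.06]
    - [0,0,-0.1]
    - [0,0,-0.12]
  twist:
    - [0,0,0]
    - [0,0,0]
    - [0,0,0]
    - [0,0,0]
    - [0,0,0]
    - [0,0,0]
    - [0,0,0]
    - [0,0,0]
  fingers: -0.6

```text
t: 37.9
tool_pos: [0.4936, -0.3173, 0.0911]
orientation: [1.978, 1.984, -0.441]
force: [0.9, -1.3, 0.4]
opening: 0.0744
gripper_force: 0.0
```

play_rows:
  slide:
    - [-0.02,0,-0.12]
    - [-0.02,0,-0.12]
    - [-0.02,0,-0.12]
    - [-0.02,0,-0.12]
    - [-0.02,0,-0.12]
    - [0,0,-0.05]
    - [0,0,0]
    - [0,0,0]
  twist:
    - [0,0,0]
    - [0,0,0]
    - [0,0,0]
    - [0,0,0]
    - [0,0,0]
    - [0,0,0]
    - [0,0,0]
    - [0,0,0]

```text
t: 38.7
tool_pos: [0.494, -0.2717, 0.247]
orientation: [1.977, 1.985, -0.441]
force: [0.6, -0.3, -0.5]
opening: 0.0747
gripper_force: 0.0
```

Run:
```python
from h import *
p,d=cams.read_camera('side');cv2.imwrite('pics/fin.png',p[:,:,::-1]);print(robot.read_state()['t'])
```

```text
38.75
```

View pics/fin.png

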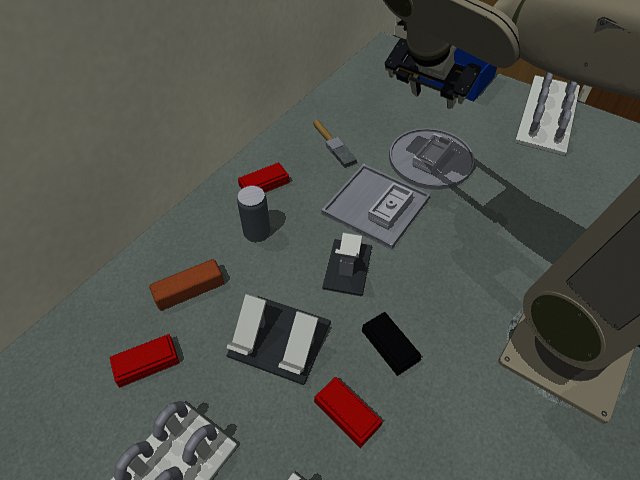

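The good casting is in the square tray at (390,205) and the reject in the round tray at (435,155), both flat with the underside up. The brush, can and bar are where they started, so I'll hand in.

```bash
python3 -c "
from plant import robot
print(robot.close_job())"
```

```text
the job is handed in; nothing more can be done
None
```

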